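# Proof-check ball joints in a T-slot clamp fixture

## Robot

A 6-joint arm with a two-finger parallel gripper is mounted at the origin on the work surface. World frame = base frame: x ahead of the robot, y to its left, z up, the work surface at z = 0. Lengths are in m, angles in rad, forces in N, time in s.
With the tool pointing down it reaches from about 0.4 to 0.825 m from the base axis. Payload 7 kg.
Tool frame: the origin (TCP) lies at the very end of the fingers, on their centre line; the grasp point (between the pads) lies 19 mm behind it; z points along the fingers, y is the line along which they close (so a half turn about z gives the same grasp; the last joint's range is limited). The gripper opens to 88 mm and grips with 3 to 60 N. Pads are 19 mm wide; open, the fingers measure 130 mm over their backs; the gripper's body (78 mm by 193 mm) begins 47 mm behind the grasp point.
Start: joints at [-0.994, 0.359, 0.012, 0, -1.224, -0.288], TCP at [0.192, -0.647, 0.227] pointing down, gripper open.
Joint ranges: [-3.07, 3.07], [-1.43, 2.12], [-1.02, 1.25], [-3.03, 1.67], [-3.05, -0], [-3.03, 3.03]. Speed limits (rad/s): [2.39, 2.39, 3.01, 3.14, 3.14, 3.14].

## Interface

Orientations are given as [roll, pitch, yaw] about the fixed x, y, z axes, in that order (R = Rz(yaw) Ry(pitch) Rx(roll)).
In Python, from station import * gives the robot as it stands.
- The arm moves only by the tool servo_tool, never from a script. Its argument "moves" is a list of rows, each an object of numbers: "jaw": the opening, from 0 (shut) to 1 (fully open); "dx", "dy", "dz": the shift along the world's x, y, z in m; "roll": the turn about the world's z in degrees. A call has exactly 10 rows; each row shifts and turns the commanded pose from where the row before left it; what a row does not reach is not made up. A row lasts 1/8 s, in which the tool goes at most 62.5 mm and 10.7 degrees, less where a joint would pass 70% of its speed; a pose out of reach is approached as far as the arm can. A call with a gripper value outside its range is refused whole. The fingers move at their own pace and stop on an object; "newtons" is the grip in N (left out, the last holds). Time passes only in rows, so rows that do not move let the fingers close, or fill a call up. It gives the time, the measured TCP pose, the force, the opening and the grip force at its end, in the units of the state.
- get_state(): the state, without advancing time (a new reading comes with each control period).
- grab_frame(name): name is "scene" or "top" or "wrist"; returns (picture, depth): 400x640x3 uint8, red, green, blue; 400x640 float32, m along the optical axis (not along the pixel's ray), 0 where there is no reading.
- calibration(name): a dict with "intrinsics" (3x3 intrinsics, pixels), "R" (3x3) and "t" (3): a world point X has camera coordinates R X + t. Camera axes: x right, y down, z forward; pixel columns grow to the right and rows downward; lengths in m; the calibration is good to about 2 mm. A picture is of the moment at which its call begins: read the wrist's pose just before it. calibration takes no time and is no camera call; for the wrist camera it gives the pose at the moment of the call.
- job_done(): hands the job in; it is judged then, once.
The state is a dict: "t": time; "q": joint angles; "qd": joint speeds; "joint_efforts": joint torques, N m; "eef_pos": TCP position; "ee_rot": TCP orientation; "force": force on the tool from outside, world axes, zero at the start; "moment": the same for the moment, N m; "width": finger opening in m; "gripper_force": force on a finger pad.
Only numpy, scipy, OpenCV 4.12 (cv2) and the standard library are available. Lean on these libraries where they do the work, as an engineer would, in place of code of your own. Each camera call takes 0.05 s, during which the arm holds its last target. There are 200 camera calls.

## Task

Slide every good ball joint along the fixture's T-slot until it is wholly under the keeper lips, swing the red-handled toggle clamp over centre down onto their studs, and with it clamped push the green test button fully down. Then swing the clamp back fully open, slide the joints out again and leave them all standing upright on the floor of the grey tray. Leave the rusty worn joint and everything else on the bench where it is.

Things in the scene. Friction and masses are not known exactly. Their poses are not given: they have to be found in the camera images.
- joint_1: good ball joint (2 or 3 of the four are present): bright steel round flange 50 mm diameter, 9 mm thick; black rubber boot, at most 32 mm diameter, up to 28 mm; upright steel stud 14 mm diameter from 28 to 78 mm above the underside, brass thread near its top. About 0.3 kg. Origin at the centre of the underside, z up along the stud. Grip the stud from above
- joint_2: good ball joint (2 or 3 of the four are present): bright steel round flange 50 mm diameter, 9 mm thick; black rubber boot, at most 32 mm diameter, up to 28 mm; upright steel stud 14 mm diameter from 28 to 78 mm above the underside, brass thread near its top. About 0.3 kg. Origin at the centre of the underside, z up along the stud. Grip the stud from above
- joint_3: good ball joint (2 or 3 of the four are present): bright steel round flange 50 mm diameter, 9 mm thick; black rubber boot, at most 32 mm diameter, up to 28 mm; upright steel stud 14 mm diameter from 28 to 78 mm above the underside, brass thread near its top. About 0.3 kg. Origin at the centre of the underside, z up along the stud. Grip the stud from above
- joint_4: good ball joint (2 or 3 of the four are present): bright steel round flange 50 mm diameter, 9 mm thick; black rubber boot, at most 32 mm diameter, up to 28 mm; upright steel stud 14 mm diameter from 28 to 78 mm above the underside, brass thread near its top. About 0.3 kg. Origin at the centre of the underside, z up along the stud. Grip the stud from above
- fixture: fixed check fixture on a dark steel base plate 12 mm thick (x -60..120, y -155..100 mm in its frame). Origin on its underside, below the middle of the T-slot; z up. The slot, greased, runs along the fixture's y at x = 0. Two blue clamp posts at x = 85, y = +-90 mm, 105 mm high
- slot_mouth (a point): middle of the slot's open mouth, on the slot floor (fixture y = -86, z = 12 mm); axes as the fixture. The channel is 60 mm wide and 13.5 mm high, roofed by two aluminium keeper lips 8 mm thick (fixture z 25.5 to 33.5 mm) that leave a 42 mm gap along the middle for boot and stud. A joint is wholly under the lips when its origin is 25 mm or more inside the mouth
- slot_stop (a point): middle of the face of the blue stop that ends the slot, on the slot floor (fixture y = +86 mm), 172 mm from the mouth; three flanges side by side fill 150 mm of that
- lead_in (a point): point on the base plate 36 mm outside the mouth (fixture y = -122, z = 12 mm), open from above, between two low flared guides (10 mm high, 62 mm apart at the mouth end, 88 mm at the outer end): bring a joint down here, then slide it along +y into the slot, best about 2 mm clear of the floor so that it does not drag
- clamp_hinge (a point): middle of the clamp's hinge line, which runs along the fixture's y at x = 85, z = 97 mm
- clamp (a joint): toggle clamp angle, rad: 0 = closed, its black rubber pressure bar (166 mm long, over the whole slot) level on the stud tops; grows as it swings up and away to 1.95 = open, leaning back. Weighted, over centre at about 1.4: below it falls closed, above it falls open, and stays there by itself. Moving it takes under 8 N at the handle. Closed counts below 0.06, open above 1.65
- clamp_grip (a point): middle of the clamp's red round handle bar, 14 mm diameter, along the fixture's y, 165 mm free between its side arms. At clamp angle a it lies at x = 85 - 143 cos(a + 0.211), z = 97 + 143 sin(a + 0.211) mm in the fixture's frame. Pinch it from above, fingers closing along the fixture's x, about 25 N; it turns between the fingers as it swings
- test_button (a joint): travel of the green test button, m: 0 = up, 0.006 = fully down (5 N); springs back
- test_button_top (a point): centre of the top of the green test button, 36 mm diameter, on a black housing; press straight down
- tray: fixed grey plastic tray, 230 (x) x 150 (y) x 30 mm high, walls and floor 5 mm; origin at the centre of its underside
- worn_joint: worn ball joint to be left alone: rust-brown all over, same 50 mm round flange, but a short stud (50 mm overall height); origin at the centre of its underside
- wrench: bystander: steel wrench 180 mm long lying on the bench; origin under its middle
- race: bystander: steel bearing ring, 60 mm outside, 16 mm high; origin at the centre of its underside
- beaker: bystander: clear plastic beaker, 80 mm across, 90 mm high; origin at the centre of its underside
- screwdriver: bystander: screwdriver with orange handle, 190 mm long; origin under its middle
- spray_can: bystander: plain blue spray can, 64 mm across, 170 mm high; origin at the centre of its underside
- carton: bystander: small open cardboard box 130 x 130 x 60 mm; origin at the centre of its underside
Not all that is in view belongs to the job. What is shaped like the joint_4 but turquoise is not meant. What is shaped like the joint_3 but turquoise is not meant.

How it is judged:
On the way, in this order (a step that is already met when the one before it is completed fails the run):
1. all good ball joints present are in the T-slot, wholly under the keeper lips (y of joint_1 in the frame of fixture between -0.066 and 0.075 m and x of joint_1 in the frame of fixture between -0.01 and 0.01 m and z of joint_1 in the frame of fixture between 0.006 and 0.019 m and y of joint_2 in the frame of fixture between -0.066 and 0.075 m and x of joint_2 in the frame of fixture between -0.01 and 0.01 m and z of joint_2 in the frame of fixture between 0.006 and 0.019 m and y of joint_3 in the frame of fixture between -0.066 and 0.075 m and x of joint_3 in the frame of fixture between -0.01 and 0.01 m and z of joint_3 in the frame of fixture between 0.006 and 0.019 m and y of joint_4 in the frame of fixture between -0.066 and 0.075 m and x of joint_4 in the frame of fixture between -0.01 and 0.01 m and z of joint_4 in the frame of fixture between 0.006 and 0.019 m), for 0.2 s.
2. the toggle clamp is closed on the joints in the slot (all of step 1 and value of joint clamp below 0.06 rad), for 0.2 s.
3. the test button is pushed down while the joints are clamped (all of step 2 and value of joint test_button above 0.0045 m), for 0.05 s.
4. the clamp is swung back open (value of joint clamp above 1.65 rad), for 0.2 s.
At the end, for the whole second after the job is handed in: every good ball joint present stands upright (within 0.15 rad) and at rest on the tray's floor, inside its walls (underside less than 12 mm above the tray's underside), and the clamp is open (above 1.65 rad) (x of joint_1 in the frame of tray between -0.115 and 0.115 m and y of joint_1 in the frame of tray between -0.075 and 0.075 m and z of each of joint_1, joint_2, joint_3, joint_4 in the frame of tray below 0.012 m and angle between each of joint_1, joint_2, joint_3, joint_4's own z axis and vertical below 0.15 rad and linear speed of each of joint_1, joint_2, joint_3, joint_4 below 0.03 m/s and x of joint_2 in the frame of tray between -0.115 and 0.115 m and y of joint_2 in the frame of tray between -0.075 and 0.075 m and x of joint_3 in the frame of tray between -0.115 and 0.115 m and y of joint_3 in the frame of tray between -0.075 and 0.075 m and x of joint_4 in the frame of tray between -0.115 and 0.115 m and y of joint_4 in the frame of tray between -0.075 and 0.075 m and value of joint clamp above 1.65 rad); the robot touches nothing.
It fails at once if the worn joint or another bystander is moved by more than 40 mm (distance of any of worn_joint, wrench, race, beaker, screwdriver, spray_can, carton from where it was at the start of the episode above 0.04 m).
Of joint_1, joint_2, joint_3, joint_4 only 2 to 3 are there at a start; the rules pass over those that are not, and their reading is None.
At some moment in a run one of joint_1, joint_2, joint_3, joint_4 may be knocked a few centimetres aside while the robot is not near it.
It also fails if it takes over 210 s, if anything falls off the work surface, if the arm or the gripper's body presses on something with over 40 N, if the wrist force passes 120 N, or if a joint passes its speed limit or range.

## Working session

There is one attempt and no reset: what is moved stays moved. The work goes in short steps, Python scripts to look and compute and a tool call to move; the robot and the scene stay as the last step left them, time stands still between calls to the robot, and variables do not carry over. Pictures are saved under pics/ and viewed, at most 14 in all, crops included, and the job is handed in when it is done.

Besides the shell and the picture viewer there is one more tool, called after "Emit:" as name(argument=value, ...), one argument or row to a line, values as JSON. servo_tool: Moves the arm, as the interface text tells. Its arguments: {"type":"object","properties":{"moves":{"type":"array","items":{"type":"object","properties":{"jaw":{"type":"number"},"dx":{"type":"number"},"dy":{"type":"number"},"dz":{"type":"number"},"roll":{"type":"number"}}}},"newtons":{"type":"number"}},"required":["moves"]}

```bash
mkdir -p pics
cat > h.py <<'E'
from station import *
import numpy as np, cv2
def cloud(name):
    c=calibration(name); p,d=grab_frame(name)
    K=np.array(c["intrinsics"]);R=np.array(c["R"]);t=np.array(c["t"])
    v,u=np.mgrid[0:400,0:640]
    X=np.stack([(u-K[0,2])/K[0,0]*d,(v-K[1,2])/K[1,1]*d,d],-1)
    return p,d,(X-t)@R
def save(p,n): cv2.imwrite("pics/"+n,cv2.cvtColor(p,cv2.COLOR_RGB2BGR))
E
python3 - <<'E'
from h import *
for n in("top","scene"):
    p,d,X=cloud(n); save(p,n+"0.png"); np.savez(n+"0.npz",p=p,d=d,X=X); c=calibration(n); print(n,c["intrinsics"],-np.array(c["R"]).T@c["t"],c["R"])
s=get_state();print(s["t"],s["eef_pos"],s["ee_rot"],s["width"])
E
```

```text
top [[424.79425284   0.         319.66044918]
 [  0.         424.79425284 197.61468741]
 [  0.           0.           1.        ]] [0.41976325 0.0312819  1.08934515] [[-0.0264776  -0.99945308  0.01981107]
 [-0.99314462  0.02404299 -0.11439271]
 [ 0.11385382 -0.0227041  -0.99323805]]
scene [[439.11688067   0.         311.73361316]
 [  0.         439.11688067 201.44634851]
 [  0.           0.           1.        ]] [1.37583509 0.03502874 0.83822669] [[-8.47880116e-03  9.99963793e-01  7.23518454e-04]
 [ 6.73897507e-01  6.24860350e-03 -7.38798420e-01]
 [-7.38776191e-01 -5.77654762e-03 -6.73926087e-01]]
0.1 [ 0.1920898  -0.6466479   0.22569459] [ 3.14008717e+00 -1.42509472e-04 -2.85292216e+00] 0.08774897571341078
```

View pics/top0.png

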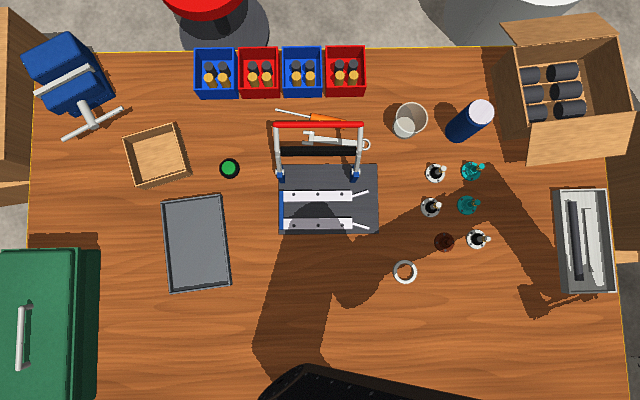

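View pics/scene0.png

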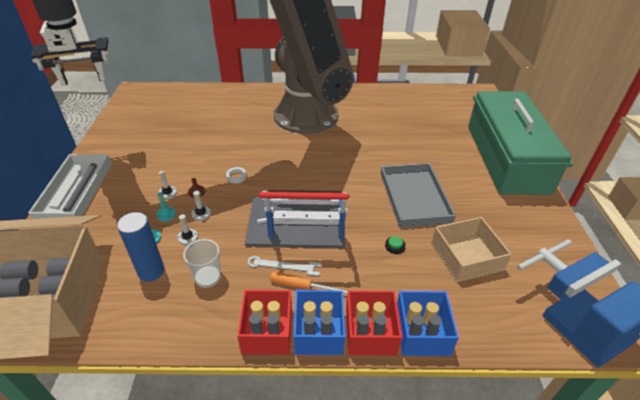

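The top view shows three bright joints at (435,172), (431,207) and (479,239). The things that could be mistaken for them are the turquoise ones at (473,170) and (467,205) and the rusty one at (444,241). The fixture is at about (320,200) with its mouth on the right and the clamp open, the tray is at (196,243) and the button at (229,168).

Run:
```python
from h import *
D={n:np.load(n+"0.npz") for n in("top","scene")}
X=D["top"]["X"];P=D["top"]["p"];X2=D["scene"]["X"];P2=D["scene"]["p"]
def box(X,c,r,z0,z1): return (np.hypot(X[...,0]-c[0],X[...,1]-c[1])<r)&(X[...,2]>z0)&(X[...,2]<z1)
print("table z",np.median(X[300:330,200:240,2]))
for (u,v) in[(435,172),(431,207),(479,239),(473,170),(467,205),(444,241)]:
    w=X[v-12:v+13,u-14:u+15]; m=w[...,2]>0.02
    f=(w[...,2]>0.003)&(w[...,2]<0.015)
    c=w[m][:,:2].mean(0)
    out=[]
    for Q in(X,X2):
        s=box(Q,c,.035,.052,.1); q=Q[s]
        out+= [len(q),q.mean(0).round(4),q[:,2].max().round(4)] if len(q) else [0]
        fl=box(Q,c,.04,.004,.013); q=Q[fl]
        if len(q)>5:
            o,r=cv2.minEnclosingCircle(q[:,:2].astype(np.float32)); out+=["fl",np.round(o,4),round(r,4)]
    print((u,v),out)
def rect(m,X,name):
    q=X[m]; r=cv2.minAreaRect((q[:,:2]*1000).astype(np.float32)); print(name,len(q),np.round(r[0],1),np.round(r[1],1),round(r[2],2),"z",np.median(q[:,2]).round(4))
for nm,Q,p,uv in(("top",X,P,None),("scene",X2,P2,None)):
    hsv=cv2.cvtColor(p,cv2.COLOR_RGB2HSV)
    c=X[200,320,:2]
    near=lambda r:np.hypot(Q[...,0]-c[0],Q[...,1]-c[1])<r
    rect(near(.2)&(abs(Q[...,2]-.012)<.005)&(hsv[...,1]<80),Q,nm+" plate")
    rect(near(.2)&(abs(Q[...,2]-.0335)<.004)&(hsv[...,1]<60)&(hsv[...,2]>120),Q,nm+" lips")
    rect(near(.3)&(Q[...,2]>.1)&(hsv[...,0]>170)&(hsv[...,1]>150),Q,nm+" handle")
    q=Q[near(.3)&(Q[...,2]>.1)&((hsv[...,0]>170)|(hsv[...,0]<5))&(hsv[...,1]>150)]; print(q.min(0),q.max(0),q.mean(0))
    t=X[243,196,:2]
    rect((np.hypot(Q[...,0]-t[0],Q[...,1]-t[1])<.17)&(Q[...,2]>.022)&(Q[...,2]<.036)&(hsv[...,1]<70),Q,nm+" tray")
    g=(hsv[...,0]>45)&(hsv[...,0]<80)&(hsv[...,1]>120)&(hsv[...,2]>60)&(np.hypot(Q[...,0]-X[168,229,0],Q[...,1]-X[168,229,1])<.06)
    rect(g,Q,nm+" button"); print(Q[g].mean(0))
```

```text
table z -0.0003543128010541942
(435, 172) [49, array([ 0.6001, -0.2917,  0.0715]), np.float64(0.0811), 'fl', array([ 0.5891, -0.2761]), 0.0389, 66, array([ 0.6053, -0.2918,  0.0698]), np.float64(0.0826), 'fl', array([ 0.5901, -0.2738]), 0.0398]
(431, 207) [45, array([ 0.5118, -0.2742,  0.0731]), np.float64(0.0811), 'fl', array([ 0.5107, -0.2667]), 0.039, 60, array([ 0.5169, -0.2744,  0.0699]), np.float64(0.0825), 'fl', array([ 0.5095, -0.2677]), 0.0396]
(479, 239) [53, array([ 0.428 , -0.3871,  0.0725]), np.float64(0.0804), 'fl', array([ 0.4284, -0.3748]), 0.0393, 58, array([ 0.432 , -0.3874,  0.0694]), np.float64(0.0822), 'fl', array([ 0.4255, -0.3762]), 0.0357]
(473, 170) [54, array([ 0.6036, -0.3851,  0.072 ]), np.float64(0.0809), 'fl', array([ 0.5968, -0.3723]), 0.038, 5, array([ 0.6028, -0.3819,  0.0775]), np.float64(0.0831), 'fl', array([ 0.5978, -0.37  ]), 0.0373]
(467, 205) [51, array([ 0.5161, -0.3688,  0.0721]), np.float64(0.0812), 'fl', array([ 0.5118, -0.3634]), 0.0329, 61, array([ 0.5198, -0.3692,  0.0703]), np.float64(0.0825), 'fl', array([ 0.5123, -0.3542]), 0.0396]
(4
[... 403 characters left out ...]
13  0.21273053] [0.68408339 0.10742963 1.08934515] [0.66536071 0.01306635 0.25382994]
top tray 706 [436.5 319.2] [229.2 150.6] 6.53 z 0.029
top button 159 [625.5 237.8] [33.8 33.8] 56.47 z 0.0215
[0.6248854  0.23731375 0.02121614]
scene plate 3287 [591.1 -20.4] [271.5 248.4] 81.81 z 0.0133
scene lips 667 [523.2  15. ] [172.1  79.5] 88.45 z 0.0346
scene handle 0 [0. 0.] [0. 0.] 0.0 z nan
[ 0.62633016 -0.08247588  0.18542005] [0.68720192 0.1064342  0.22708945] [0.67644106 0.01284697 0.21906037]
scene tray 689 [438.3 319.7] [233.7 151. ] 6.61 z 0.0293
scene button 139 [629.2 238.2] [34.1 33.2] 41.39 z 0.0228
[0.63103853 0.23816198 0.021956  ]
  return _methods._mean(a, axis=axis, dtype=dtype,
  ret = ret.dtype.type(ret / rcount)
```

Run:
```python
from h import *
p=np.load("top0.npz")["p"]; a=cv2.resize(p[140:290,260:510],None,fx=3.2,fy=3.2,interpolation=cv2.INTER_CUBIC); save(a[:480,:800],"c1.png")
```

```text
(no output)
```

View pics/c1.png

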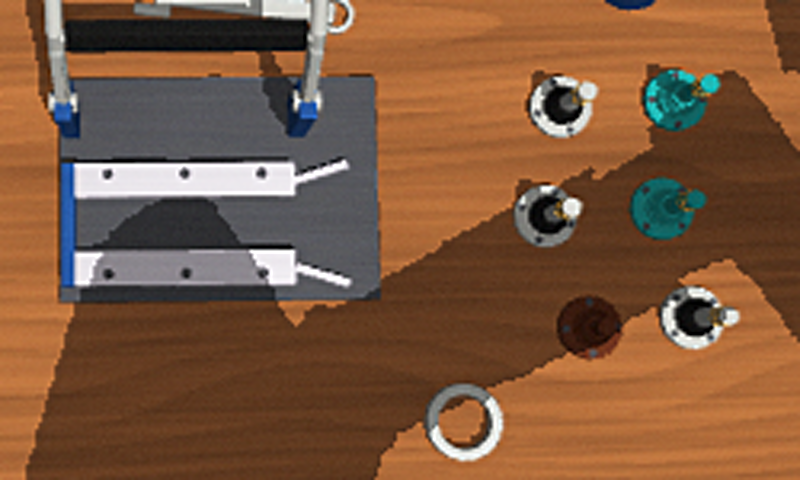

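Emit:
servo_tool(
  moves=[
    {"dx": 0.031, "dy": 0.033, "dz": 0.01, "roll": -1.65},
    {"dx": 0.031, "dy": 0.033, "dz": 0.01, "roll": -1.65},
    {"dx": 0.031, "dy": 0.033, "dz": 0.01, "roll": -1.65},
    {"dx": 0.031, "dy": 0.033, "dz": 0.01, "roll": -1.65},
    {"dx": 0.031, "dy": 0.033, "dz": 0.01, "roll": -1.65},
    {"dx": 0.031, "dy": 0.033, "dz": 0.01, "roll": -1.65},
    {"dx": 0.031, "dy": 0.033, "dz": 0.01, "roll": -1.65},
    {"dx": 0.031, "dy": 0.033, "dz": 0.01, "roll": -1.65},
    {"dx": 0.031, "dy": 0.033, "dz": 0.01, "roll": -1.65},
    {"jaw": 0.5, "dx": 0.031, "dy": 0.033, "dz": 0.01, "roll": -1.65},
  ],
  newtons=30,
)

```text
$.moves[0]: bad value
```

Run:
```python
from h import *
s=get_state();print(s["t"],s["eef_pos"],s["ee_rot"],s["width"])
p,d,X=cloud("wrist"); save(p,"w1.png"); np.savez("w1.npz",p=p,d=d,X=X); c=calibration("wrist"); print(-np.array(c["R"]).T@c["t"])
T=np.load("top0.npz")["X"]
for u,v in((480,105),(470,120),(410,118)): print(T[v,u])
m=(np.hypot(T[...,0]-.72,T[...,1]+.3)<.15)&(T[...,2]>.02)&(T[...,2]<.2); q=T[m]; print(q.min(0),q.max(0))
for n,c in(("A",(.6025,-.293)),("B",(.5145,-.275)),("C",(.430,-.388))):
    q=X[(np.hypot(X[...,0]-c[0],X[...,1]-c[1])<.025)&(X[...,2]>.055)&(X[...,2]<.1)]
    if len(q): 
        t=q[q[:,2]>q[:,2].max()-.006]; print(n,len(q),q.mean(0),q[:,2].max(),t.mean(0),len(t),np.ptp(t,axis=0))
```

```text
0.1 [ 0.1920898  -0.6466479   0.22569459] [ 3.14008717e+00 -1.42509472e-04 -2.85292216e+00] 0.08774897571341078
[ 0.11989724 -0.66865263  0.3839883 ]
[ 0.72582431 -0.35579123  0.17148939]
[ 0.69459424 -0.33473574  0.16152883]
[ 0.74901166 -0.236898    0.00706942]
[ 0.59041449 -0.39396165  0.02005779] [ 0.76414179 -0.17966725  0.17574912]
C 9 [ 0.43237328 -0.39654692  0.06223741] 0.06537106846314095 [ 0.43207694 -0.39658529  0.06264557] 8 [0.00624863 0.00142105 0.00534632]
```

View pics/w1.png

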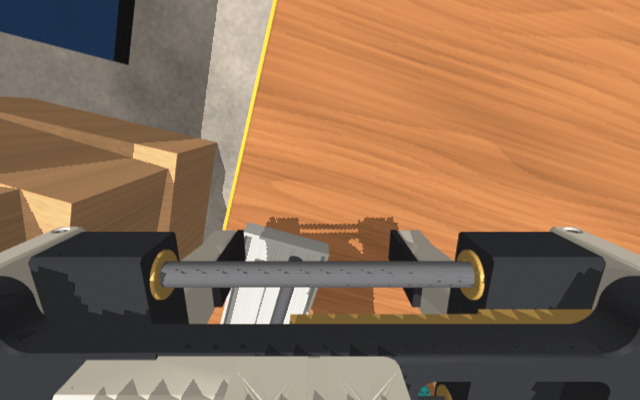

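Emit:
servo_tool(
  moves=[
    {"jaw": 0.5, "dx": 0.031, "dy": 0.033, "dz": 0.01, "roll": -1.65},
    {"jaw": 0.5, "dx": 0.031, "dy": 0.033, "dz": 0.01, "roll": -1.65},
    {"jaw": 0.5, "dx": 0.031, "dy": 0.033, "dz": 0.01, "roll": -1.65},
    {"jaw": 0.5, "dx": 0.031, "dy": 0.033, "dz": 0.01, "roll": -1.65},
    {"jaw": 0.5, "dx": 0.031, "dy": 0.033, "dz": 0.01, "roll": -1.65},
    {"jaw": 0.5, "dx": 0.031, "dy": 0.033, "dz": 0.01, "roll": -1.65},
    {"jaw": 0.5, "dx": 0.031, "dy": 0.033, "dz": 0.01, "roll": -1.65},
    {"jaw": 0.5, "dx": 0.031, "dy": 0.033, "dz": 0.01, "roll": -1.65},
    {"jaw": 0.5, "dx": 0.031, "dy": 0.033, "dz": 0.01, "roll": -1.65},
    {"jaw": 0.5, "dx": 0.031, "dy": 0.033, "dz": 0.01, "roll": -1.65},
  ],
  newtons=30,
)

```text
t: 1.4
eef_pos: [0.503, -0.3157, 0.3268]
ee_rot: [3.141, -0.0, 3.142]
force: [-0.1, -0.8, 1.0]
width: 0.0436
gripper_force: 0.0
```

```bash
cat > stud.py <<'E'
from h import *
import sys
s=get_state();print(s["t"],s["eef_pos"],s["ee_rot"],s["width"])
p,d,X=cloud("wrist"); save(p,sys.argv[1]+".png"); np.savez(sys.argv[1]+".npz",p=p,d=d,X=X); c=calibration("wrist"); print(-np.array(c["R"]).T@c["t"])
C=eval(sys.argv[2]) if len(sys.argv)>2 else [(.6025,-.293),(.5145,-.275),(.430,-.388)]
for c in C:
    m=(np.hypot(X[...,0]-c[0],X[...,1]-c[1])<.03)&(X[...,2]>.055)&(X[...,2]<.1);q=X[m]
    if len(q): 
        t=q[q[:,2]>q[:,2].max()-.004]; print(len(q),q.mean(0).round(4),q[:,2].max().round(4),len(t),t.min(0).round(4),t.max(0).round(4))
E
python3 stud.py w2
```

```text
1.4 [ 0.50295046 -0.31569206  0.32678069] [ 3.14142708e+00 -1.68257532e-04  3.14154664e+00] 0.043613822690636704
[ 0.43057206 -0.31340204  0.48573536]
111 [ 0.6018 -0.2946  0.0732] 0.0796 66 [ 0.5968 -0.3014  0.0758] [ 0.6112 -0.2874  0.0796]
105 [ 0.514  -0.2775  0.0751] 0.0796 77 [ 0.5083 -0.2834  0.0756] [ 0.5222 -0.27    0.0796]
116 [ 0.4314 -0.3888  0.0759] 0.0802 85 [ 0.4251 -0.3965  0.0768] [ 0.437  -0.384   0.0802]
```

View pics/w2.png

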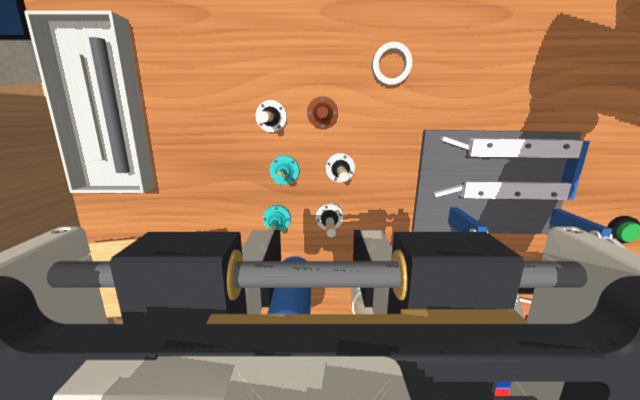

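The wrist view shows the three bright joints at (270,115), (340,168) and (330,217), the worn one at (322,111), the turquoise ones to their left, and the slot lips at (525,147) and (515,190). Next I fit the fixture from this same view.

Run:
```python
from h import *
z=np.load("w2.npz");X=z["X"];hsv=cv2.cvtColor(z["p"],cv2.COLOR_RGB2HSV)
m=(np.hypot(X[...,0]-.512,X[...,1]-.014)<.13)&(abs(X[...,2]-.0335)<.004)
m=(m&(hsv[...,1]<60)&(hsv[...,2]>60)).astype(np.uint8)
n,l,st,_=cv2.connectedComponentsWithStats(m)
for i in range(1,n):
    if st[i,4]<100: continue
    q=X[l==i]; r=cv2.minAreaRect((q[:,:2]*1000).astype(np.float32)); print(st[i],np.round(r[0],1),np.round(r[1],1),r[2],q.min(0).round(4),q.max(0).round(4))
m=(np.hypot(X[...,0]-.5,X[...,1]+.1)<.16)&(abs(X[...,2]-.012)<.004)&(hsv[...,1]<80); q=X[m]; print(np.percentile(q,[1,99],axis=0))
```

```text
[ 470  139  113   19 1913] [479.9  13.6] [173.8  27.2] 89.09867858886719 [ 0.465  -0.0732  0.0296] [0.4933 0.1005 0.0375]
[ 463  182  109   18 1722] [548.8  13.1] [175.1  28. ] 89.20160675048828 [ 0.5338 -0.0745  0.0296] [0.5633 0.1005 0.0375]
[[ 0.38177585 -0.19283207  0.00950552]
 [ 0.62685747  0.05369853  0.01487762]]
```

Emit:
servo_tool(
  moves=[
    {"jaw": 0.5, "dx": 0.0012, "dy": 0.0039, "dz": -0.02, "roll": 0},
    {"jaw": 0.5, "dx": 0.0012, "dy": 0.0039, "dz": -0.03, "roll": 0},
    {"jaw": 0.5, "dx": 0.0012, "dy": 0.0039, "dz": -0.03, "roll": 0},
    {"jaw": 0.5, "dx": 0.0012, "dy": 0.0039, "dz": -0.03, "roll": 0},
    {"jaw": 0.5, "dx": 0.0012, "dy": 0.0039, "dz": -0.03, "roll": 0},
    {"jaw": 0.5, "dx": 0.0012, "dy": 0.0039, "dz": -0.03, "roll": 0},
    {"jaw": 0.5, "dx": 0.0012, "dy": 0.0039, "dz": -0.02, "roll": 0},
    {"jaw": 0.5, "dx": 0.0012, "dy": 0.0039, "dz": -0.02, "roll": 0},
    {"jaw": 0.5, "dx": 0.0012, "dy": 0.0039, "dz": -0.01, "roll": 0},
    {"jaw": 0.5, "dx": 0.0012, "dy": 0.0039, "dz": -0.007, "roll": 0},
  ],
)

```text
t: 2.7
eef_pos: [0.5143, -0.2779, 0.0992]
ee_rot: [-3.142, -0.0, -3.141]
force: [-0.2, 0.1, 0.4]
width: 0.0437
gripper_force: 0.0
```

Emit:
servo_tool(
  moves=[
    {"jaw": 0.5, "dx": 0.0008, "dy": 0.001, "dz": -0.014, "roll": 0},
    {"jaw": 0.5, "dx": 0, "dy": 0, "dz": -0.014, "roll": 0},
    {"jaw": 0.5, "dx": 0, "dy": 0, "dz": -0.014, "roll": 0},
    {"jaw": 0.5, "dx": 0, "dy": 0, "dz": -0.0122, "roll": 0},
    {"jaw": 0.5, "dx": 0, "dy": 0, "dz": 0, "roll": 0},
    {"jaw": 0.0, "dx": 0, "dy": 0, "dz": 0, "roll": 0},
    {"jaw": 0.0, "dx": 0, "dy": 0, "dz": 0, "roll": 0},
    {"jaw": 0.0, "dx": 0, "dy": 0, "dz": 0, "roll": 0},
    {"jaw": 0.0, "dx": 0, "dy": 0, "dz": 0, "roll": 0},
    {"jaw": 0.0, "dx": 0, "dy": 0, "dz": 0, "roll": 0},
  ],
  newtons=30,
)

```text
t: 3.95
eef_pos: [0.5152, -0.277, 0.0456]
ee_rot: [-3.142, 0.0, -3.141]
force: [-0.3, 0.9, 2.4]
width: 0.0131
gripper_force: 30.0
```

Emit:
servo_tool(
  moves=[
    {"jaw": 0, "dx": 0, "dy": 0, "dz": 0.02, "roll": 0},
    {"jaw": 0, "dx": 0, "dy": 0, "dz": 0.025, "roll": 0},
    {"jaw": 0, "dx": -0.0007, "dy": 0.04, "dz": 0, "roll": 0},
    {"jaw": 0, "dx": -0.0007, "dy": 0.04, "dz": 0, "roll": 0},
    {"jaw": 0, "dx": -0.0007, "dy": 0.04, "dz": 0, "roll": 0},
    {"jaw": 0, "dx": -0.0006, "dy": 0.03, "dz": 0, "roll": 0},
    {"jaw": 0, "dx": 0, "dy": 0.018, "dz": 0, "roll": 0},
    {"jaw": 0, "dx": 0, "dy": 0, "dz": -0.015, "roll": 0},
    {"jaw": 0, "dx": 0, "dy": 0, "dz": -0.015, "roll": 0},
    {"jaw": 0, "dx": 0, "dy": 0, "dz": 0, "roll": 0},
  ],
)

```text
t: 5.2
eef_pos: [0.511, -0.1099, 0.0585]
ee_rot: [-3.141, -0.004, 3.141]
force: [-0.5, -1.6, -1.5]
width: 0.0135
gripper_force: 30.0
```

Run:
```python
from h import *
s=get_state();print(s["t"],s["eef_pos"],s["width"],s["force"])
p,d=grab_frame("wrist"); save(p[100:300,200:600],"w3.png")
p,d=grab_frame("top"); a=cv2.resize(p[150:250,260:400],None,fx=4,fy=4); b=np.zeros((600,560,3),np.uint8); b[:400]=a; w=cv2.imread("pics/w3.png")[...,::-1]; b[400:600,:400]=w; save(b,"c2.png")
```

```text
5.2 [ 0.51101277 -0.10985289  0.05849917] 0.013518774355472439 [-0.51816432 -1.58638205 -1.47464826]
```

View pics/c2.png

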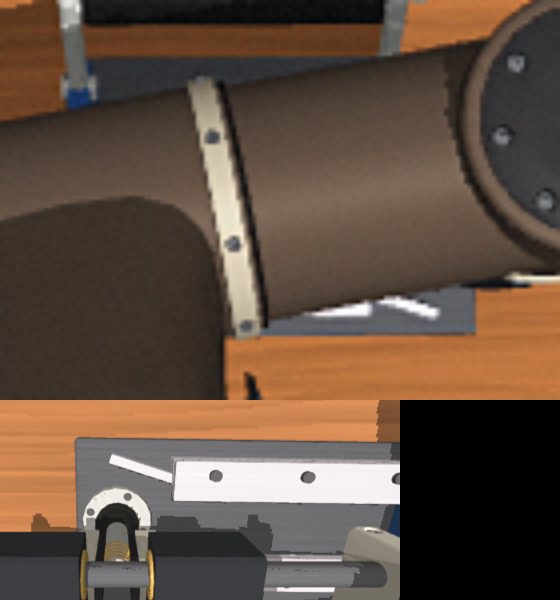

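Emit:
servo_tool(
  moves=[
    {"jaw": 0, "dx": 0.0003, "dy": 0.015, "dz": 0, "roll": 0},
    {"jaw": 0, "dx": 0.0003, "dy": 0.018, "dz": 0, "roll": 0},
    {"jaw": 0, "dx": 0.0003, "dy": 0.02, "dz": 0, "roll": 0},
    {"jaw": 0, "dx": 0.0003, "dy": 0.02, "dz": 0, "roll": 0},
    {"jaw": 0, "dx": 0.0003, "dy": 0.02, "dz": 0, "roll": 0},
    {"jaw": 0, "dx": 0.0003, "dy": 0.02, "dz": 0, "roll": 0},
    {"jaw": 0, "dx": 0.0003, "dy": 0.02, "dz": 0, "roll": 0},
    {"jaw": 0, "dx": 0.0003, "dy": 0.02, "dz": 0, "roll": 0},
    {"jaw": 0, "dx": 0.0003, "dy": 0.018, "dz": 0, "roll": 0},
    {"jaw": 0, "dx": 0, "dy": 0.008, "dz": 0, "roll": 0},
  ],
)

```text
t: 6.55
eef_pos: [0.5151, 0.0714, 0.0605]
ee_rot: [3.141, 0.0, -3.14]
force: [0.1, -0.5, -2.5]
width: 0.0137
gripper_force: 30.0
```

Emit:
servo_tool(
  moves=[
    {"jaw": 0, "dx": 0, "dy": 0, "dz": -0.0025, "roll": 0},
    {"jaw": 0.36, "dx": 0, "dy": 0, "dz": 0, "roll": 0},
    {"jaw": 0.36, "dx": 0, "dy": 0, "dz": 0, "roll": 0},
    {"jaw": 0.36, "dx": 0, "dy": 0, "dz": 0.015, "roll": 0},
    {"jaw": 0.36, "dx": 0, "dy": 0, "dz": 0.035, "roll": 0},
    {"jaw": 0.36, "dx": 0, "dy": -0.03, "dz": 0.04, "roll": 0},
    {"jaw": 0.5, "dx": 0, "dy": -0.055, "dz": 0, "roll": 0},
    {"jaw": 0.5, "dx": 0, "dy": -0.055, "dz": 0, "roll": 0},
    {"jaw": 0.5, "dx": 0, "dy": -0.055, "dz": 0, "roll": 0},
    {"jaw": 0.5, "dx": 0, "dy": -0.055, "dz": 0, "roll": 0},
  ],
)

```text
t: 7.8
eef_pos: [0.5152, -0.1821, 0.1496]
ee_rot: [-3.141, 0.002, -3.141]
force: [0.3, -0.2, 0.2]
width: 0.0439
gripper_force: 0.0
```

Emit:
servo_tool(
  moves=[
    {"jaw": 0.5, "dx": 0.02, "dy": -0.045, "dz": 0, "roll": 0},
    {"jaw": 0.5, "dx": 0.03, "dy": -0.045, "dz": 0, "roll": 0},
    {"jaw": 0.5, "dx": 0.03, "dy": -0.02, "dz": 0, "roll": 0},
    {"jaw": 0.5, "dx": 0.0088, "dy": -0.006, "dz": 0, "roll": 0},
    {"jaw": 0.5, "dx": 0, "dy": 0, "dz": -0.02, "roll": 0},
    {"jaw": 0.5, "dx": 0, "dy": 0, "dz": -0.02, "roll": 0},
    {"jaw": 0.5, "dx": 0, "dy": 0, "dz": 0, "roll": 0},
    {"jaw": 0.5, "dx": 0, "dy": 0, "dz": 0, "roll": 0},
    {"jaw": 0.5, "dx": 0, "dy": 0, "dz": 0, "roll": 0},
    {"jaw": 0.5, "dx": 0, "dy": 0, "dz": 0, "roll": 0},
  ],
)

```text
t: 9.05
eef_pos: [0.6041, -0.296, 0.1088]
ee_rot: [-3.141, 0.001, -3.141]
force: [0.9, -0.0, 0.4]
width: 0.0436
gripper_force: 0.0
```

```bash
python3 stud.py w4 "[(.604,-.2944),(.431,-.390),(.515,.071)]"
```

```text
9.05 [ 0.60414837 -0.29601491  0.10876386] [-3.14136857e+00  1.20732053e-03 -3.14066227e+00] 0.04363437873828796
[ 0.52847999 -0.29624237  0.26660494]
476 [ 0.6017 -0.2941  0.0741] 0.0796 319 [ 0.5963 -0.301   0.0756] [ 0.6112 -0.2874  0.0796]
```

Emit:
servo_tool(
  moves=[
    {"jaw": 0.5, "dx": 0, "dy": 0.0018, "dz": -0.015, "roll": 0},
    {"jaw": 0.5, "dx": 0, "dy": 0, "dz": -0.018, "roll": 0},
    {"jaw": 0.5, "dx": 0, "dy": 0, "dz": -0.018, "roll": 0},
    {"jaw": 0.5, "dx": 0, "dy": 0, "dz": -0.0123, "roll": 0},
    {"jaw": 0.0, "dx": 0, "dy": 0, "dz": 0, "roll": 0},
    {"jaw": 0.0, "dx": 0, "dy": 0, "dz": 0, "roll": 0},
    {"jaw": 0.0, "dx": 0, "dy": 0, "dz": 0, "roll": 0},
    {"jaw": 0.0, "dx": 0, "dy": 0, "dz": 0, "roll": 0},
    {"jaw": 0.0, "dx": 0, "dy": 0, "dz": 0.02, "roll": 0},
    {"jaw": 0.0, "dx": 0, "dy": 0, "dz": 0.025, "roll": 0},
  ],
)

```text
t: 10.35
eef_pos: [0.603, -0.2939, 0.0892]
ee_rot: [3.141, -0.002, -3.141]
force: [-0.2, -0.2, -2.5]
width: 0.0131
gripper_force: 30.0
```

Emit:
servo_tool(
  moves=[
    {"jaw": 0, "dx": -0.02, "dy": 0.03, "dz": 0, "roll": 0},
    {"jaw": 0, "dx": -0.03, "dy": 0.035, "dz": 0, "roll": 0},
    {"jaw": 0, "dx": -0.025, "dy": 0.045, "dz": 0, "roll": 0},
    {"jaw": 0, "dx": -0.0155, "dy": 0.04, "dz": 0, "roll": 0},
    {"jaw": 0, "dx": -0.0005, "dy": 0.025, "dz": 0, "roll": 0},
    {"jaw": 0, "dx": 0, "dy": 0.01, "dz": 0, "roll": 0},
    {"jaw": 0, "dx": 0, "dy": 0, "dz": 0, "roll": 0},
    {"jaw": 0, "dx": 0, "dy": 0, "dz": -0.015, "roll": 0},
    {"jaw": 0, "dx": 0, "dy": 0, "dz": -0.0155, "roll": 0},
    {"jaw": 0, "dx": 0, "dy": 0, "dz": 0, "roll": 0},
  ],
)

```text
t: 11.6
eef_pos: [0.5118, -0.1099, 0.0572]
ee_rot: [-3.141, -0.003, 3.141]
force: [-1.5, 0.1, -1.8]
width: 0.0133
gripper_force: 30.0
```

Emit:
servo_tool(
  moves=[
    {"jaw": 0, "dx": 0.0002, "dy": 0.01, "dz": 0.001, "roll": 0},
    {"jaw": 0, "dx": 0.0002, "dy": 0.015, "dz": 0, "roll": 0},
    {"jaw": 0, "dx": 0.0002, "dy": 0.018, "dz": 0, "roll": 0},
    {"jaw": 0, "dx": 0.0002, "dy": 0.02, "dz": 0, "roll": 0},
    {"jaw": 0, "dx": 0.0002, "dy": 0.02, "dz": 0, "roll": 0},
    {"jaw": 0, "dx": 0.0002, "dy": 0.02, "dz": 0, "roll": 0},
    {"jaw": 0, "dx": 0.0002, "dy": 0.015, "dz": 0, "roll": 0},
    {"jaw": 0, "dx": 0, "dy": 0.0075, "dz": 0, "roll": 0},
    {"jaw": 0, "dx": 0, "dy": 0.0015, "dz": 0, "roll": 0},
    {"jaw": 0, "dx": 0, "dy": 0, "dz": 0, "roll": 0},
  ],
)

```text
t: 12.85
eef_pos: [0.5141, 0.0175, 0.06]
ee_rot: [-3.141, -0.0, -3.141]
force: [0.9, 0.3, -2.4]
width: 0.0135
gripper_force: 30.0
```

Emit:
servo_tool(
  moves=[
    {"jaw": 0, "dx": 0, "dy": 0, "dz": -0.0025, "roll": 0},
    {"jaw": 0.34, "dx": 0, "dy": 0, "dz": 0, "roll": 0},
    {"jaw": 0.34, "dx": 0, "dy": 0, "dz": 0, "roll": 0},
    {"jaw": 0.34, "dx": 0, "dy": 0, "dz": 0.015, "roll": 0},
    {"jaw": 0.34, "dx": 0, "dy": 0, "dz": 0.035, "roll": 0},
    {"jaw": 0.34, "dx": 0, "dy": -0.03, "dz": 0.04, "roll": 0},
    {"jaw": 0.5, "dx": -0.01, "dy": -0.05, "dz": 0, "roll": 0},
    {"jaw": 0.5, "dx": -0.01, "dy": -0.055, "dz": 0, "roll": 0},
    {"jaw": 0.5, "dx": -0.01, "dy": -0.055, "dz": 0, "roll": 0},
    {"jaw": 0.5, "dx": -0.01, "dy": -0.055, "dz": 0, "roll": 0},
  ],
)

```text
t: 14.1
eef_pos: [0.4742, -0.229, 0.1492]
ee_rot: [-3.141, 0.002, -3.14]
force: [0.5, 1.0, 0.6]
width: 0.044
gripper_force: 0.0
```

Emit:
servo_tool(
  moves=[
    {"jaw": 0.5, "dx": -0.015, "dy": -0.05, "dz": 0, "roll": 0},
    {"jaw": 0.5, "dx": -0.015, "dy": -0.05, "dz": 0, "roll": 0},
    {"jaw": 0.5, "dx": -0.01, "dy": -0.04, "dz": 0, "roll": 0},
    {"jaw": 0.5, "dx": -0.0033, "dy": -0.022, "dz": 0, "roll": 0},
    {"jaw": 0.5, "dx": 0, "dy": 0, "dz": -0.02, "roll": 0},
    {"jaw": 0.5, "dx": 0, "dy": 0, "dz": -0.02, "roll": 0},
    {"jaw": 0.5, "dx": 0, "dy": 0, "dz": 0, "roll": 0},
    {"jaw": 0.5, "dx": 0, "dy": 0, "dz": 0, "roll": 0},
    {"jaw": 0.5, "dx": 0, "dy": 0, "dz": 0, "roll": 0},
    {"jaw": 0.5, "dx": 0, "dy": 0, "dz": 0, "roll": 0},
  ],
)

```text
t: 15.35
eef_pos: [0.4313, -0.3893, 0.1084]
ee_rot: [-3.141, 0.001, -3.141]
force: [0.8, 0.0, 0.2]
width: 0.0441
gripper_force: 0.0
```

```bash
python3 stud.py w5 "[(.431,-.390)]"
python3 - <<'E'
from h import *
for n in("top","scene"):
    p,d,X=cloud(n)
    q=X[(abs(X[...,0]-.515)<.04)&(abs(X[...,1]-.01)<.1)&(X[...,2]>.07)&(X[...,2]<.1)]
    print(n,len(q),sorted(q[:,1].round(3))[::6],q[:,0].mean() if len(q) else 0)
E
```

```text
15.35 [ 0.43132758 -0.3893164   0.10836402] [-3.14103832e+00  1.10835700e-03 -3.14051648e+00] 0.04406840197078563
[ 0.35564362 -0.38945401  0.26623345]
480 [ 0.4288 -0.39    0.0739] 0.0798 312 [ 0.4237 -0.3971  0.0759] [ 0.4378 -0.3828  0.0798]
top 68 [np.float64(0.01), np.float64(0.013), np.float64(0.015), np.float64(0.018), np.float64(0.02), np.float64(0.022), np.float64(0.065), np.float64(0.067), np.float64(0.07), np.float64(0.07), np.float64(0.072), np.float64(0.077)] 0.5110962436129566
scene 18 [np.float64(0.013), np.float64(0.021), np.float64(0.071)] 0.5097822499477376
```

Emit:
servo_tool(
  moves=[
    {"jaw": 0.5, "dx": 0, "dy": -0.0007, "dz": -0.015, "roll": 0},
    {"jaw": 0.5, "dx": 0, "dy": 0, "dz": -0.018, "roll": 0},
    {"jaw": 0.5, "dx": 0, "dy": 0, "dz": -0.018, "roll": 0},
    {"jaw": 0.5, "dx": 0, "dy": 0, "dz": -0.0119, "roll": 0},
    {"jaw": 0.0, "dx": 0, "dy": 0, "dz": 0, "roll": 0},
    {"jaw": 0.0, "dx": 0, "dy": 0, "dz": 0, "roll": 0},
    {"jaw": 0.0, "dx": 0, "dy": 0, "dz": 0, "roll": 0},
    {"jaw": 0.0, "dx": 0, "dy": 0, "dz": 0, "roll": 0},
    {"jaw": 0.0, "dx": 0, "dy": 0, "dz": 0.03, "roll": 0},
    {"jaw": 0.0, "dx": 0, "dy": 0, "dz": 0.045, "roll": 0},
  ],
)

```text
t: 16.75
eef_pos: [0.4296, -0.3892, 0.119]
ee_rot: [3.14, -0.003, -3.141]
force: [0.8, -1.4, -3.0]
width: 0.0133
gripper_force: 30.0
```

Emit:
servo_tool(
  moves=[
    {"jaw": 0, "dx": 0.003, "dy": 0.03, "dz": 0, "roll": 0},
    {"jaw": 0, "dx": 0.01, "dy": 0.045, "dz": 0, "roll": 0},
    {"jaw": 0, "dx": 0.015, "dy": 0.045, "dz": 0, "roll": 0},
    {"jaw": 0, "dx": 0.02, "dy": 0.045, "dz": 0, "roll": 0},
    {"jaw": 0, "dx": 0.02, "dy": 0.05, "dz": 0, "roll": 0},
    {"jaw": 0, "dx": 0.01, "dy": 0.04, "dz": -0.01, "roll": 0},
    {"jaw": 0, "dx": 0.0035, "dy": 0.02, "dz": -0.015, "roll": 0},
    {"jaw": 0, "dx": 0, "dy": 0.006, "dz": -0.01, "roll": 0},
    {"jaw": 0, "dx": 0, "dy": 0, "dz": -0.015, "roll": 0},
    {"jaw": 0, "dx": 0, "dy": 0, "dz": -0.0095, "roll": 0},
  ],
)

```text
t: 18.0
eef_pos: [0.5118, -0.1097, 0.0591]
ee_rot: [-3.141, -0.001, 3.142]
force: [-0.2, -0.8, -1.9]
width: 0.0134
gripper_force: 30.0
```

Emit:
servo_tool(
  moves=[
    {"jaw": 0, "dx": 0.0002, "dy": 0.01, "dz": 0.001, "roll": 0},
    {"jaw": 0, "dx": 0.0003, "dy": 0.015, "dz": 0, "roll": 0},
    {"jaw": 0, "dx": 0.0003, "dy": 0.018, "dz": 0, "roll": 0},
    {"jaw": 0, "dx": 0.0003, "dy": 0.016, "dz": 0, "roll": 0},
    {"jaw": 0, "dx": 0.0002, "dy": 0.01, "dz": 0, "roll": 0},
    {"jaw": 0, "dx": 0, "dy": 0.004, "dz": 0, "roll": 0},
    {"jaw": 0, "dx": 0, "dy": 0, "dz": 0, "roll": 0},
    {"jaw": 0, "dx": 0, "dy": 0, "dz": -0.003, "roll": 0},
    {"jaw": 0.34, "dx": 0, "dy": 0, "dz": 0, "roll": 0},
    {"jaw": 0.34, "dx": 0, "dy": 0, "dz": 0, "roll": 0},
  ],
)

```text
t: 19.25
eef_pos: [0.514, -0.0362, 0.0583]
ee_rot: [-3.142, 0.0, -3.141]
force: [-0.2, 0.5, 0.7]
width: 0.0273
gripper_force: 0.0
```

Emit:
servo_tool(
  moves=[
    {"jaw": 0.34, "dx": 0, "dy": 0, "dz": 0.02, "roll": 0},
    {"jaw": 0.34, "dx": 0, "dy": 0, "dz": 0.04, "roll": 0},
    {"jaw": 0.4, "dx": 0, "dy": 0, "dz": 0.05, "roll": 10},
    {"jaw": 0.4, "dx": 0, "dy": 0, "dz": 0.05, "roll": 10},
    {"jaw": 0.4, "dx": 0, "dy": 0.007, "dz": 0.05, "roll": 10},
    {"jaw": 0.4, "dx": 0, "dy": 0.01, "dz": 0.02, "roll": 10},
    {"jaw": 0.4, "dx": 0.02, "dy": 0.01, "dz": 0, "roll": 10},
    {"jaw": 0.4, "dx": 0.025, "dy": 0.01, "dz": 0, "roll": 10},
    {"jaw": 0.4, "dx": 0.025, "dy": 0.005, "dz": 0, "roll": 10},
    {"jaw": 0.4, "dx": 0.025, "dy": 0.005, "dz": 0, "roll": 10},
  ],
)

```text
t: 20.5
eef_pos: [0.6095, 0.0111, 0.2884]
ee_rot: [-3.141, 0.0, -1.739]
force: [-0.5, -0.5, 0.8]
width: 0.0346
gripper_force: 0.0
```

Run:
```python
from h import *
s=get_state();print(s["t"],s["eef_pos"],s["ee_rot"],s["width"],s["q"])
a=[]
for n in("wrist","top","scene"):
    p,d,X=cloud(n); a.append(p); np.savez("h_"+n+".npz",p=p,X=X)
    hsv=cv2.cvtColor(p,cv2.COLOR_RGB2HSV)
    m=((hsv[...,0]>170)|(hsv[...,0]<6))&(hsv[...,1]>170)&(abs(X[...,0]-.66)<.08)&(abs(X[...,1])<.12)&(X[...,2]>.15)
    q=X[m]; print(n,len(q),q.mean(0) if len(q) else 0,(np.percentile(q,[3,97],axis=0)) if len(q) else 0)
    if n=="wrist": print(np.argwhere(m).mean(0) if len(q) else 0)
    for k in range(1):
        q=X[(abs(X[...,0]-.515)<.04)&(abs(X[...,1]-.01)<.1)&(X[...,2]>.07)&(X[...,2]<.1)]
        print(len(q),sorted(q[:,1].round(3))[::8])
b=np.zeros((600,640,3),np.uint8); b[:400]=a[0]; b[400:,:320]=cv2.resize(a[1],(320,200)); b[400:,320:]=a[2][120:320,190:510]; save(b,"c3.png")
```

```text
20.5 [0.60954969 0.01110826 0.28841706] [-3.14113961e+00  1.29736590e-04 -1.73879246e+00] 0.03463283625524206 [ 3.38332959e-01  2.18828277e-01 -4.21386742e-02  1.09991551e-04
 -1.30937026e+00 -5.06357524e-01]
wrist 2272 [ 0.67456929 -0.03474553  0.22697796] [[ 0.6703771  -0.08094961  0.21650494]
 [ 0.68273051  0.01663188  0.22445426]]
[169.29621479 222.84066901]
455 [np.float64(-0.043), np.float64(-0.043), np.float64(-0.042), np.float64(-0.041), np.float64(-0.041), np.float64(-0.04), np.float64(-0.039), np.float64(-0.039), np.float64(-0.038), np.float64(-0.037), np.float64(-0.037), np.float64(-0.036), np.float64(-0.035), np.float64(-0.035), np.float64(-0.034), np.float64(-0.033), np.float64(-0.033), np.float64(-0.032), np.float64(-0.031), np.float64(-0.03), np.float64(0.01), np.float64(0.011), np.float64(0.011), np.float64(0.012), np.float64(0.012), np.float64(0.013), np.float64(0.014), np.float64(0.014), np.float64(0.015), np.float64(0.016), np.float64(0.017), np.float64(0.017), np.float64(0.018), np.float64(0.019), np.float64(0.02), np.float64(0.02), np.float64(0.022), np.float64(0
[... 250 characters left out ...]
9), np.float64(0.07), np.float64(0.071), np.float64(0.072), np.float64(0.073), np.float64(0.074), np.float64(0.075)]
top 106 [ 0.67231407 -0.02866794  0.22348788] [[ 0.66820899 -0.08367352  0.21600926]
 [ 0.67977697  0.08392476  0.22633743]]
98 [np.float64(-0.041), np.float64(-0.039), np.float64(-0.034), np.float64(-0.032), np.float64(0.011), np.float64(0.015), np.float64(0.018), np.float64(0.02), np.float64(0.063), np.float64(0.067), np.float64(0.07), np.float64(0.072), np.float64(0.077)]
scene 485 [0.67995975 0.01337951 0.22184504] [[ 0.67300166 -0.07369185  0.21705456]
 [ 0.68506778  0.09985763  0.2257498 ]]
27 [np.float64(-0.041), np.float64(-0.031), np.float64(0.024), np.float64(0.073)]
```

View pics/c3.png

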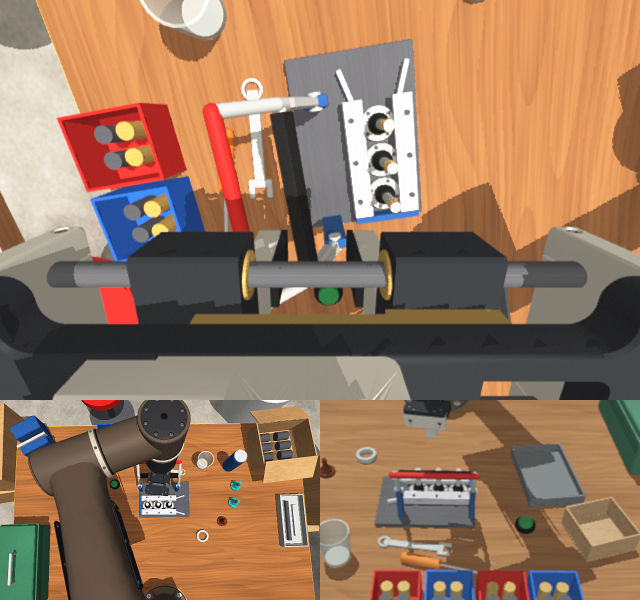

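Emit:
servo_tool(
  moves=[
    {"jaw": 0.4, "dx": 0.03, "dy": 0, "dz": 0, "roll": 4.5},
    {"jaw": 0.4, "dx": 0.03, "dy": 0, "dz": 0, "roll": 4.3},
    {"jaw": 0.4, "dx": 0.008, "dy": 0, "dz": 0, "roll": 0},
    {"jaw": 0.4, "dx": 0, "dy": 0, "dz": 0, "roll": 0},
    {"jaw": 0.4, "dx": 0, "dy": 0, "dz": -0.02, "roll": 0},
    {"jaw": 0.4, "dx": 0, "dy": 0, "dz": -0.02, "roll": 0},
    {"jaw": 0.4, "dx": 0, "dy": 0, "dz": -0.012, "roll": 0},
    {"jaw": 0.4, "dx": 0, "dy": 0, "dz": 0, "roll": 0},
    {"jaw": 0.4, "dx": 0, "dy": 0, "dz": 0, "roll": 0},
    {"jaw": 0.4, "dx": 0, "dy": 0, "dz": 0, "roll": 0},
  ],
)

```text
t: 21.9
eef_pos: [0.677, 0.0111, 0.2371]
ee_rot: [-3.14, 0.0, -1.591]
force: [0.1, 0.6, -0.6]
width: 0.0352
gripper_force: 0.0
```

Emit:
servo_tool(
  moves=[
    {"jaw": 0.4, "dx": 0.0005, "dy": 0, "dz": -0.015, "roll": 0},
    {"jaw": 0.4, "dx": 0, "dy": 0, "dz": -0.015, "roll": 0},
    {"jaw": 0.4, "dx": 0, "dy": 0, "dz": -0.007, "roll": 0},
    {"jaw": 0.4, "dx": 0, "dy": 0, "dz": 0, "roll": 0},
    {"jaw": 0, "dx": 0, "dy": 0, "dz": 0, "roll": 0},
    {"jaw": 0, "dx": 0, "dy": 0, "dz": 0, "roll": 0},
    {"jaw": 0, "dx": 0, "dy": 0, "dz": 0, "roll": 0},
    {"jaw": 0, "dx": 0, "dy": 0, "dz": 0, "roll": 0},
    {"jaw": 0, "dx": 0, "dy": 0, "dz": 0, "roll": 0},
    {"jaw": 0, "dx": 0, "dy": 0, "dz": 0, "roll": 0},
  ],
  newtons=25,
)

```text
t: 23.15
eef_pos: [0.6779, 0.0111, 0.1998]
ee_rot: [-3.14, 0.0, -1.591]
force: [3.8, -0.7, 2.3]
width: 0.0131
gripper_force: 25.0
```

Run:
```python
import numpy as np
th=2.161-np.linspace(0,1.95,21)
print(np.round(np.diff(-.143*np.cos(th)),4).tolist());print(np.round(np.diff(.143*np.sin(th)),4).tolist())
```

```text
[-0.0119, -0.0126, -0.0131, -0.0135, -0.0138, -0.0139, -0.0139, -0.0138, -0.0135, -0.0132, -0.0126, -0.012, -0.0113, -0.0104, -0.0095, -0.0084, -0.0073, -0.0061, -0.0049, -0.0036]
[0.0072, 0.006, 0.0047, 0.0034, 0.0021, 0.0008, -0.0006, -0.002, -0.0033, -0.0046, -0.0059, -0.0071, -0.0082, -0.0093, -0.0102, -0.0111, -0.0119, -0.0125, -0.0131, -0.0135]
```

Emit:
servo_tool(
  moves=[
    {"jaw": 0, "dx": -0.0119, "dy": 0.0002, "dz": 0.0072, "roll": 0},
    {"jaw": 0, "dx": -0.0126, "dy": 0.0002, "dz": 0.006, "roll": 0},
    {"jaw": 0, "dx": -0.0131, "dy": 0.0002, "dz": 0.0047, "roll": 0},
    {"jaw": 0, "dx": -0.0135, "dy": 0.0002, "dz": 0.0034, "roll": 0},
    {"jaw": 0, "dx": -0.0138, "dy": 0.0002, "dz": 0.0021, "roll": 0},
    {"jaw": 0, "dx": -0.0139, "dy": 0.0002, "dz": 0.0008, "roll": 0},
    {"jaw": 0, "dx": -0.0139, "dy": 0.0002, "dz": -0.0006, "roll": 0},
    {"jaw": 0, "dx": -0.0138, "dy": 0.0002, "dz": -0.002, "roll": 0},
    {"jaw": 0, "dx": 0, "dy": 0, "dz": 0, "roll": 0},
    {"jaw": 0, "dx": 0, "dy": 0, "dz": 0, "roll": 0},
  ],
)

```text
t: 24.4
eef_pos: [0.5702, 0.0129, 0.2205]
ee_rot: [3.141, 0.0, -1.591]
force: [-0.6, 3.7, 2.5]
width: 0.013
gripper_force: 25.0
```

Emit:
servo_tool(
  moves=[
    {"jaw": 0, "dx": -0.0135, "dy": 0.0002, "dz": -0.0033, "roll": 0},
    {"jaw": 0, "dx": -0.0132, "dy": 0.0002, "dz": -0.0046, "roll": 0},
    {"jaw": 0, "dx": -0.0126, "dy": 0.0002, "dz": -0.0059, "roll": 0},
    {"jaw": 0, "dx": -0.012, "dy": 0.0002, "dz": -0.0071, "roll": 0},
    {"jaw": 0, "dx": -0.0113, "dy": 0.0001, "dz": -0.0082, "roll": 0},
    {"jaw": 0, "dx": -0.0104, "dy": 0.0001, "dz": -0.0093, "roll": 0},
    {"jaw": 0, "dx": -0.0095, "dy": 0.0001, "dz": -0.0102, "roll": 0},
    {"jaw": 0, "dx": -0.0084, "dy": 0.0001, "dz": -0.0111, "roll": 0},
    {"jaw": 0, "dx": -0.0073, "dy": 0.0001, "dz": -0.0119, "roll": 0},
    {"jaw": 0, "dx": 0, "dy": 0, "dz": 0, "roll": 0},
  ],
)

```text
t: 25.65
eef_pos: [0.4713, 0.014, 0.1479]
ee_rot: [3.14, -0.0, -1.591]
force: [1.9, 6.8, -2.5]
width: 0.0133
gripper_force: 25.0
```

Emit:
servo_tool(
  moves=[
    {"jaw": 0, "dx": -0.0061, "dy": 0, "dz": -0.0125, "roll": 0},
    {"jaw": 0, "dx": -0.0049, "dy": 0, "dz": -0.0131, "roll": 0},
    {"jaw": 0, "dx": -0.0025, "dy": 0, "dz": -0.009, "roll": 0},
    {"jaw": 0, "dx": -0.0011, "dy": 0, "dz": -0.0045, "roll": 0},
    {"jaw": 0, "dx": 0, "dy": 0, "dz": -0.001, "roll": 0},
    {"jaw": 0, "dx": 0, "dy": 0, "dz": 0, "roll": 0},
    {"jaw": 0, "dx": 0, "dy": 0, "dz": 0, "roll": 0},
    {"jaw": 0, "dx": 0, "dy": 0, "dz": 0, "roll": 0},
    {"jaw": 0.4, "dx": 0, "dy": 0, "dz": 0, "roll": 0},
    {"jaw": 0.4, "dx": 0, "dy": 0, "dz": 0, "roll": 0},
  ],
)

```text
t: 26.9
eef_pos: [0.4567, 0.0131, 0.1086]
ee_rot: [3.14, -0.001, -1.591]
force: [-0.4, 0.6, -0.4]
width: 0.0279
gripper_force: 0.0
```

Run:
```python
from h import *
s=get_state();print(s["t"],s["eef_pos"],s["ee_rot"],s["width"],s["force"])
for n in("scene","wrist"):
    p,d,X=cloud(n)
    hsv=cv2.cvtColor(p,cv2.COLOR_RGB2HSV)
    m=((hsv[...,0]>170)|(hsv[...,0]<6))&(hsv[...,1]>170)&(abs(X[...,0]-.5)<.12)&(abs(X[...,1])<.12)&(X[...,2]>.06)
    q=X[m]; print(n,len(q),(np.percentile(q,[3,97],axis=0)) if len(q) else 0)
    q=X[(abs(X[...,0]-.515)<.012)&(abs(X[...,1]-.013)<.09)&(X[...,2]>.085)&(X[...,2]<.15)]; print(np.percentile(q[:,2],[5,50,95]))
    if n=="scene": save(cv2.resize(p[120:320,190:510],(640,400)),"c4.png")
```

```text
26.9 [0.45671164 0.01313566 0.10862279] [ 3.14001583e+00 -1.17316976e-03 -1.59109376e+00] 0.02785789184503742 [-0.37581041  0.57660007 -0.41202757]
scene 134 [[ 0.45570228 -0.06873883  0.12633881]
 [ 0.46623131  0.10437539  0.1370085 ]]
[0.09333599 0.10451177 0.10772924]
wrist 5677 [[ 0.45182897 -0.07783219  0.12952707]
 [ 0.4642172   0.03873602  0.13474782]]
[0.10210582 0.10392024 0.1052389 ]
```

View pics/c4.png

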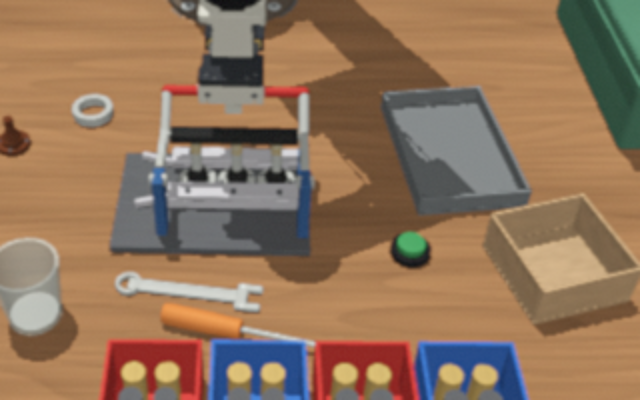

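Emit:
servo_tool(
  moves=[
    {"jaw": 0.4, "dx": 0, "dy": 0, "dz": 0.02, "roll": 0},
    {"jaw": 0.4, "dx": 0, "dy": 0, "dz": 0.04, "roll": 0},
    {"jaw": 0.4, "dx": 0, "dy": 0, "dz": 0.03, "roll": 0},
    {"jaw": 0, "dx": 0.03, "dy": 0.04, "dz": 0, "roll": 0},
    {"jaw": 0, "dx": 0.03, "dy": 0.04, "dz": 0, "roll": 0},
    {"jaw": 0, "dx": 0.03, "dy": 0.04, "dz": 0, "roll": 0},
    {"jaw": 0, "dx": 0.03, "dy": 0.04, "dz": 0, "roll": 0},
    {"jaw": 0, "dx": 0.03, "dy": 0.04, "dz": -0.01, "roll": 0},
    {"jaw": 0, "dx": 0.0205, "dy": 0.024, "dz": -0.03, "roll": 0},
    {"jaw": 0, "dx": 0, "dy": 0, "dz": -0.03, "roll": 0},
  ],
)

```text
t: 28.25
eef_pos: [0.629, 0.2392, 0.1264]
ee_rot: [3.14, -0.001, -1.59]
force: [-0.5, -0.6, -0.3]
width: 0.0005
gripper_force: 0.0
```

Run:
```python
from h import *
s=get_state();print(s["t"],s["eef_pos"],s["ee_rot"],s["width"],s["force"])
for n in("scene","top","wrist"):
    p,d,X=cloud(n)
    hsv=cv2.cvtColor(p,cv2.COLOR_RGB2HSV)
    m=(hsv[...,0]>45)&(hsv[...,0]<80)&(hsv[...,1]>120)&(abs(X[...,0]-.6275)<.06)&(abs(X[...,1]-.238)<.06)&(X[...,2]<.05)
    q=X[m]; print(n,len(q),(np.percentile(q,[3,50,97],axis=0)).round(4) if len(q) else 0)
```

```text
28.25 [0.62904762 0.23921014 0.12636696] [ 3.14016648e+00 -1.44962335e-03 -1.58996210e+00] 0.0004894009895982329 [-0.46712161 -0.57236406 -0.27385947]
scene 138 [[0.6165 0.2228 0.0143]
 [0.6323 0.2387 0.0227]
 [0.6444 0.2553 0.0259]]
top 79 [[0.609  0.2209 0.0123]
 [0.6205 0.2296 0.021 ]
 [0.6386 0.2487 0.0255]]
wrist 1090 [[0.6128 0.2217 0.0143]
 [0.6281 0.2366 0.0218]
 [0.6433 0.253  0.0232]]
```

Emit:
servo_tool(
  moves=[
    {"jaw": 0, "dx": -0.001, "dy": -0.001, "dz": -0.025, "roll": 0},
    {"jaw": 0, "dx": 0, "dy": 0, "dz": -0.03, "roll": 0},
    {"jaw": 0, "dx": 0, "dy": 0, "dz": -0.025, "roll": 0},
    {"jaw": 0, "dx": 0, "dy": 0, "dz": -0.013, "roll": 0},
    {"jaw": 0, "dx": 0, "dy": 0, "dz": 0, "roll": 0},
    {"jaw": 0, "dx": 0, "dy": 0, "dz": -0.005, "roll": 0},
    {"jaw": 0, "dx": 0, "dy": 0, "dz": -0.005, "roll": 0},
    {"jaw": 0, "dx": 0, "dy": 0, "dz": -0.004, "roll": 0},
    {"jaw": 0, "dx": 0, "dy": 0, "dz": -0.002, "roll": 0},
    {"jaw": 0, "dx": 0, "dy": 0, "dz": 0, "roll": 0},
  ],
)

```text
t: 29.65
eef_pos: [0.6275, 0.2371, 0.0202]
ee_rot: [-3.141, 0.0, -1.591]
force: [-0.2, -0.2, 2.2]
width: 0.0006
gripper_force: 1.3
```

Emit:
servo_tool(
  moves=[
    {"jaw": 0, "dx": 0, "dy": 0, "dz": -0.002, "roll": 0},
    {"jaw": 0, "dx": 0, "dy": 0, "dz": -0.002, "roll": 0},
    {"jaw": 0, "dx": 0, "dy": 0, "dz": -0.001, "roll": 0},
    {"jaw": 0, "dx": 0, "dy": 0, "dz": 0, "roll": 0},
    {"jaw": 0, "dx": 0, "dy": 0, "dz": 0, "roll": 0},
    {"jaw": 0, "dx": 0, "dy": 0, "dz": 0, "roll": 0},
    {"jaw": 0, "dx": 0, "dy": 0, "dz": 0, "roll": 0},
    {"jaw": 0, "dx": 0, "dy": 0, "dz": 0, "roll": 0},
    {"jaw": 0, "dx": 0, "dy": 0, "dz": 0, "roll": 0},
    {"jaw": 0, "dx": 0, "dy": 0, "dz": 0, "roll": 0},
  ],
)

```text
t: 30.9
eef_pos: [0.6276, 0.2371, 0.0162]
ee_rot: [-3.141, 0.0, -1.591]
force: [-3.6, 0.1, 11.7]
width: 0.0002
gripper_force: 5.6
```

Emit:
servo_tool(
  moves=[
    {"jaw": 0, "dx": 0, "dy": 0, "dz": -0.001, "roll": 0},
    {"jaw": 0, "dx": 0, "dy": 0, "dz": 0, "roll": 0},
    {"jaw": 0, "dx": 0, "dy": 0, "dz": 0, "roll": 0},
    {"jaw": 0, "dx": 0, "dy": 0, "dz": 0, "roll": 0},
    {"jaw": 0, "dx": 0, "dy": 0, "dz": 0, "roll": 0},
    {"jaw": 0, "dx": 0, "dy": 0, "dz": 0, "roll": 0},
    {"jaw": 0, "dx": 0, "dy": 0, "dz": 0, "roll": 0},
    {"jaw": 0, "dx": 0, "dy": 0, "dz": 0, "roll": 0},
    {"jaw": 0, "dx": 0, "dy": 0, "dz": 0, "roll": 0},
    {"jaw": 0, "dx": 0, "dy": 0, "dz": 0, "roll": 0},
  ],
)

```text
t: 32.15
eef_pos: [0.6276, 0.2371, 0.0161]
ee_rot: [-3.141, 0.0, -1.59]
force: [-6.2, -1.3, 17.8]
width: 0.0002
gripper_force: 8.7
```

Emit:
servo_tool(
  moves=[
    {"jaw": 0, "dx": 0, "dy": 0, "dz": 0.02, "roll": 0},
    {"jaw": 0, "dx": 0, "dy": 0, "dz": 0.05, "roll": 0},
    {"jaw": 0, "dx": 0, "dy": 0, "dz": 0.05, "roll": 0},
    {"jaw": 0, "dx": 0, "dy": 0, "dz": 0.05, "roll": 0},
    {"jaw": 0.4, "dx": -0.035, "dy": -0.04, "dz": 0.01, "roll": 0},
    {"jaw": 0.4, "dx": -0.035, "dy": -0.045, "dz": 0, "roll": 0},
    {"jaw": 0.4, "dx": -0.035, "dy": -0.045, "dz": 0, "roll": 0},
    {"jaw": 0.4, "dx": -0.035, "dy": -0.045, "dz": 0, "roll": 0},
    {"jaw": 0.4, "dx": -0.029, "dy": -0.04, "dz": 0, "roll": 0},
    {"jaw": 0.4, "dx": 0, "dy": -0.009, "dz": 0, "roll": 0},
  ],
)

```text
t: 33.4
eef_pos: [0.4563, 0.0111, 0.1942]
ee_rot: [-3.141, 0.001, -1.592]
force: [-0.3, 0.4, 0.7]
width: 0.0352
gripper_force: 0.0
```

Run:
```python
from h import *
s=get_state();print(s["t"],s["eef_pos"],s["ee_rot"],s["width"],s["force"])
for n in("wrist","scene"):
    p,d,X=cloud(n)
    hsv=cv2.cvtColor(p,cv2.COLOR_RGB2HSV)
    m=((hsv[...,0]>170)|(hsv[...,0]<6))&(hsv[...,1]>170)&(abs(X[...,0]-.5)<.12)&(abs(X[...,1])<.12)&(X[...,2]>.06)
    q=X[m]; print(n,len(q),(np.percentile(q,[3,97],axis=0)) if len(q) else 0)
```

```text
33.4 [0.45632256 0.01109924 0.19420282] [-3.14135773e+00  6.90429317e-04 -1.59247957e+00] 0.035247615156264185 [-0.26683    0.3926683  0.6879703]
wrist 3058 [[ 0.45177177 -0.07672078  0.12921805]
 [ 0.46454921  0.0999411   0.1348321 ]]
scene 292 [[ 0.45500675 -0.0658437   0.12683249]
 [ 0.46623275  0.09902967  0.13750006]]
```

Clamp still closed. Descend, pinch, and swing open.

Emit:
servo_tool(
  moves=[
    {"jaw": 0.4, "dx": 0.002, "dy": 0.001, "dz": -0.02, "roll": 0},
    {"jaw": 0.4, "dx": 0, "dy": 0, "dz": -0.03, "roll": 0},
    {"jaw": 0.4, "dx": 0, "dy": 0, "dz": -0.02, "roll": 0},
    {"jaw": 0.4, "dx": 0, "dy": 0, "dz": -0.014, "roll": 0},
    {"jaw": 0.4, "dx": 0, "dy": 0, "dz": 0, "roll": 0},
    {"jaw": 0, "dx": 0, "dy": 0, "dz": 0, "roll": 0},
    {"jaw": 0, "dx": 0, "dy": 0, "dz": 0, "roll": 0},
    {"jaw": 0, "dx": 0, "dy": 0, "dz": 0, "roll": 0},
    {"jaw": 0, "dx": 0, "dy": 0, "dz": 0, "roll": 0},
    {"jaw": 0, "dx": 0, "dy": 0, "dz": 0, "roll": 0},
  ],
  newtons=25,
)

```text
t: 34.75
eef_pos: [0.4586, 0.0139, 0.1103]
ee_rot: [3.139, 0.0, -1.592]
force: [-8.6, 3.3, 7.9]
width: 0.0132
gripper_force: 25.0
```

Emit:
servo_tool(
  moves=[
    {"jaw": 0, "dx": 0.0036, "dy": 0, "dz": 0.0135, "roll": 0},
    {"jaw": 0, "dx": 0.0049, "dy": 0, "dz": 0.0131, "roll": 0},
    {"jaw": 0, "dx": 0.0061, "dy": -0.0001, "dz": 0.0125, "roll": 0},
    {"jaw": 0, "dx": 0.0073, "dy": -0.0001, "dz": 0.0119, "roll": 0},
    {"jaw": 0, "dx": 0.0084, "dy": -0.0001, "dz": 0.0111, "roll": 0},
    {"jaw": 0, "dx": 0.0095, "dy": -0.0001, "dz": 0.0102, "roll": 0},
    {"jaw": 0, "dx": 0.0104, "dy": -0.0001, "dz": 0.0093, "roll": 0},
    {"jaw": 0, "dx": 0.0113, "dy": -0.0001, "dz": 0.0082, "roll": 0},
    {"jaw": 0, "dx": 0.012, "dy": -0.0001, "dz": 0.0071, "roll": 0},
    {"jaw": 0, "dx": 0.0126, "dy": -0.0002, "dz": 0.0059, "roll": 0},
  ],
)

```text
t: 36.0
eef_pos: [0.5453, 0.0123, 0.2152]
ee_rot: [3.141, -0.001, -1.591]
force: [-5.6, -0.7, 6.9]
width: 0.0129
gripper_force: 25.0
```

Emit:
servo_tool(
  moves=[
    {"jaw": 0, "dx": 0.0132, "dy": -0.0002, "dz": 0.0046, "roll": 0},
    {"jaw": 0, "dx": 0.0135, "dy": -0.0002, "dz": 0.0033, "roll": 0},
    {"jaw": 0, "dx": 0.0138, "dy": -0.0002, "dz": 0.002, "roll": 0},
    {"jaw": 0, "dx": 0.0139, "dy": -0.0002, "dz": 0.0006, "roll": 0},
    {"jaw": 0, "dx": 0.0139, "dy": -0.0002, "dz": -0.0008, "roll": 0},
    {"jaw": 0, "dx": 0.0138, "dy": -0.0002, "dz": -0.0021, "roll": 0},
    {"jaw": 0, "dx": 0.0135, "dy": -0.0002, "dz": -0.0034, "roll": 0},
    {"jaw": 0, "dx": 0.0131, "dy": -0.0002, "dz": -0.0047, "roll": 0},
    {"jaw": 0, "dx": 0.0126, "dy": -0.0002, "dz": -0.006, "roll": 0},
    {"jaw": 0, "dx": 0.01, "dy": -0.0002, "dz": -0.006, "roll": 0},
  ],
)

```text
t: 37.25
eef_pos: [0.6785, 0.0105, 0.1997]
ee_rot: [3.141, -0.001, -1.591]
force: [-10.5, -0.3, 25.2]
width: 0.0131
gripper_force: 25.0
```

Emit:
servo_tool(
  moves=[
    {"jaw": 0, "dx": 0, "dy": 0, "dz": 0, "roll": 0},
    {"jaw": 0, "dx": 0, "dy": 0, "dz": 0, "roll": 0},
    {"jaw": 0.4, "dx": 0, "dy": 0, "dz": 0, "roll": 0},
    {"jaw": 0.4, "dx": 0, "dy": 0, "dz": 0, "roll": 0},
    {"jaw": 0.4, "dx": 0, "dy": 0, "dz": 0, "roll": 0},
    {"jaw": 0.4, "dx": 0, "dy": 0, "dz": 0.02, "roll": 0},
    {"jaw": 0.4, "dx": 0, "dy": 0, "dz": 0.04, "roll": 0},
    {"jaw": 0.4, "dx": 0, "dy": 0, "dz": 0.03, "roll": -10},
    {"jaw": 0.4, "dx": -0.03, "dy": -0.01, "dz": 0, "roll": -10},
    {"jaw": 0.4, "dx": -0.04, "dy": -0.01, "dz": 0, "roll": -10},
  ],
)

```text
t: 38.5
eef_pos: [0.6076, -0.0087, 0.2902]
ee_rot: [-3.141, 0.001, -2.12]
force: [0.4, 0.7, 0.5]
width: 0.0352
gripper_force: 0.0
```

Emit:
servo_tool(
  moves=[
    {"jaw": 0.4, "dx": -0.04, "dy": -0.01, "dz": 0, "roll": -10},
    {"jaw": 0.4, "dx": -0.04, "dy": -0.01, "dz": 0, "roll": -10},
    {"jaw": 0.34, "dx": -0.012, "dy": -0.006, "dz": 0, "roll": -10},
    {"jaw": 0.34, "dx": 0, "dy": 0, "dz": 0, "roll": -10},
    {"jaw": 0.34, "dx": 0, "dy": 0, "dz": 0, "roll": -10},
    {"jaw": 0.34, "dx": 0, "dy": 0, "dz": 0, "roll": -8},
    {"jaw": 0.34, "dx": 0, "dy": 0, "dz": -0.03, "roll": 0},
    {"jaw": 0.34, "dx": 0, "dy": 0, "dz": -0.03, "roll": 0},
    {"jaw": 0.34, "dx": 0, "dy": 0, "dz": 0, "roll": 0},
    {"jaw": 0.34, "dx": 0, "dy": 0, "dz": 0, "roll": 0},
  ],
)

```text
t: 39.75
eef_pos: [0.5166, -0.0348, 0.2317]
ee_rot: [-3.142, 0.002, -3.126]
force: [-0.5, -0.3, -0.1]
width: 0.0294
gripper_force: 0.0
```

Run:
```python
from h import *
s=get_state();print(s["t"],s["eef_pos"],s["ee_rot"],s["width"],s["force"])
a=[]
for n in("wrist","scene"):
    p,d,X=cloud(n); a.append(p); np.savez("k_"+n+".npz",p=p,X=X)
    hsv=cv2.cvtColor(p,cv2.COLOR_RGB2HSV)
    m=((hsv[...,0]>170)|(hsv[...,0]<6))&(hsv[...,1]>170)&(abs(X[...,0]-.6)<.12)&(abs(X[...,1])<.12)&(X[...,2]>.06)
    q=X[m]; print(n,len(q),(np.percentile(q,[3,97],axis=0)) if len(q) else 0)
    for y in(-.037,.0175,.071):
        q=X[(abs(X[...,0]-.515)<.03)&(abs(X[...,1]-y)<.02)&(X[...,2]>.07)&(X[...,2]<.1)]
        if len(q): t=q[q[:,2]>q[:,2].max()-.004]; print(y,len(t),t.min(0).round(4),t.max(0).round(4))
b=np.zeros((600,640,3),np.uint8); b[:400]=a[0]; b[400:,:320]=a[1][120:320,190:510]; save(b,"c5.png")
```

```text
39.75 [ 0.51656412 -0.03483248  0.23169571] [-3.14151899e+00  1.59056282e-03 -3.12643187e+00] 0.02942408485750624 [-0.5154248  -0.3475149  -0.07793357]
wrist 0 0
-0.037 134 [ 0.5059 -0.0433  0.088 ] [ 0.5202 -0.0303  0.092 ]
0.0175 129 [0.5069 0.0099 0.0885] [0.5204 0.0238 0.0925]
0.071 142 [0.5075 0.0626 0.0877] [0.5217 0.0763 0.0916]
scene 492 [[ 0.63351387 -0.07368306  0.18965813]
 [ 0.68496711  0.09995225  0.22562532]]
-0.037 7 [ 0.5059 -0.0414  0.0913] [ 0.5134 -0.0311  0.0946]
0.0175 6 [0.5033 0.0133 0.0898] [0.5116 0.0237 0.0935]
0.071 8 [0.5092 0.0653 0.0917] [0.5152 0.0757 0.0955]
```

View pics/c5.png

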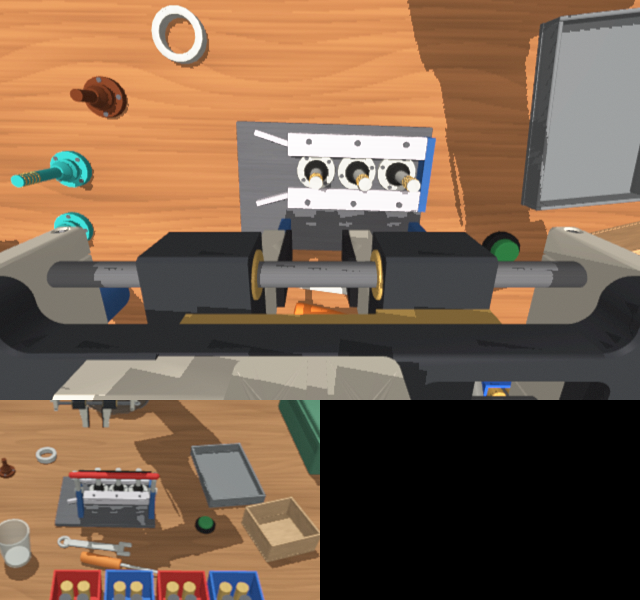

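Emit:
servo_tool(
  moves=[
    {"jaw": 0.34, "dx": -0.0035, "dy": -0.0018, "dz": -0.03, "roll": -0.9},
    {"jaw": 0.34, "dx": 0, "dy": 0, "dz": -0.04, "roll": 0},
    {"jaw": 0.34, "dx": 0, "dy": 0, "dz": -0.03, "roll": 0},
    {"jaw": 0.34, "dx": 0, "dy": 0, "dz": -0.02, "roll": 0},
    {"jaw": 0.34, "dx": 0, "dy": 0, "dz": -0.01, "roll": 0},
    {"jaw": 0.34, "dx": 0, "dy": 0, "dz": -0.02, "roll": 0},
    {"jaw": 0.34, "dx": 0, "dy": 0, "dz": -0.015, "roll": 0},
    {"jaw": 0.34, "dx": 0, "dy": 0, "dz": -0.008, "roll": 0},
    {"jaw": 0.34, "dx": 0, "dy": 0, "dz": 0, "roll": 0},
    {"jaw": 0.34, "dx": 0, "dy": 0, "dz": 0, "roll": 0},
  ],
  newtons=30,
)

```text
t: 41.1
eef_pos: [0.5128, -0.0366, 0.0579]
ee_rot: [3.141, 0.001, 3.141]
force: [0.3, 0.2, -0.1]
width: 0.0298
gripper_force: 0.0
```

Emit:
servo_tool(
  moves=[
    {"jaw": 0, "dx": 0, "dy": 0, "dz": 0, "roll": 0},
    {"jaw": 0, "dx": 0, "dy": 0, "dz": 0, "roll": 0},
    {"jaw": 0, "dx": 0, "dy": 0, "dz": 0, "roll": 0},
    {"jaw": 0, "dx": 0, "dy": 0, "dz": 0, "roll": 0},
    {"jaw": 0, "dx": 0, "dy": 0, "dz": 0.002, "roll": 0},
    {"jaw": 0, "dx": -0.0002, "dy": -0.015, "dz": 0, "roll": 0},
    {"jaw": 0, "dx": -0.0003, "dy": -0.02, "dz": 0, "roll": 0},
    {"jaw": 0, "dx": -0.0003, "dy": -0.02, "dz": 0, "roll": 0},
    {"jaw": 0, "dx": -0.0002, "dy": -0.017, "dz": 0, "roll": 0},
    {"jaw": 0, "dx": 0, "dy": 0, "dz": 0, "roll": 0},
  ],
)

```text
t: 42.35
eef_pos: [0.5109, -0.1101, 0.0591]
ee_rot: [-3.142, -0.001, 3.139]
force: [-0.3, -0.4, -2.4]
width: 0.0132
gripper_force: 30.0
```

Emit:
servo_tool(
  moves=[
    {"jaw": 0, "dx": 0, "dy": -0.002, "dz": 0.02, "roll": 0},
    {"jaw": 0, "dx": 0, "dy": 0, "dz": 0.045, "roll": 0},
    {"jaw": 0, "dx": 0, "dy": 0, "dz": 0.045, "roll": 0},
    {"jaw": 0, "dx": 0, "dy": 0.02, "dz": 0.036, "roll": 0},
    {"jaw": 0, "dx": -0.001, "dy": 0.045, "dz": 0, "roll": 0},
    {"jaw": 0, "dx": -0.001, "dy": 0.05, "dz": 0, "roll": 0},
    {"jaw": 0, "dx": -0.001, "dy": 0.05, "dz": 0, "roll": 0},
    {"jaw": 0, "dx": -0.001, "dy": 0.05, "dz": 0, "roll": 0},
    {"jaw": 0, "dx": -0.001, "dy": 0.05, "dz": 0, "roll": 0},
    {"jaw": 0, "dx": -0.001, "dy": 0.05, "dz": 0, "roll": 0},
  ],
)

```text
t: 43.6
eef_pos: [0.5048, 0.206, 0.2053]
ee_rot: [3.141, -0.0, 3.141]
force: [1.4, 0.5, -2.6]
width: 0.0134
gripper_force: 30.0
```

Emit:
servo_tool(
  moves=[
    {"jaw": 0, "dx": -0.001, "dy": 0.05, "dz": 0, "roll": 0},
    {"jaw": 0, "dx": -0.001, "dy": 0.045, "dz": 0, "roll": 0},
    {"jaw": 0, "dx": 0, "dy": 0.025, "dz": 0, "roll": 0},
    {"jaw": 0, "dx": 0, "dy": 0.004, "dz": -0.02, "roll": 0},
    {"jaw": 0, "dx": 0, "dy": 0, "dz": -0.04, "roll": 0},
    {"jaw": 0, "dx": 0, "dy": 0, "dz": -0.04, "roll": 0},
    {"jaw": 0, "dx": 0, "dy": 0, "dz": -0.025, "roll": 0},
    {"jaw": 0, "dx": 0, "dy": 0, "dz": -0.015, "roll": 0},
    {"jaw": 0, "dx": 0, "dy": 0, "dz": -0.008, "roll": 0},
    {"jaw": 0, "dx": 0, "dy": 0, "dz": 0, "roll": 0},
  ],
)

```text
t: 44.85
eef_pos: [0.5035, 0.3283, 0.0575]
ee_rot: [3.142, 0.0, 3.141]
force: [-0.2, 0.4, -3.4]
width: 0.0135
gripper_force: 30.0
```

Emit:
servo_tool(
  moves=[
    {"jaw": 0, "dx": 0, "dy": 0, "dz": -0.004, "roll": 0},
    {"jaw": 0, "dx": 0, "dy": 0, "dz": -0.002, "roll": 0},
    {"jaw": 0, "dx": 0, "dy": 0, "dz": -0.0005, "roll": 0},
    {"jaw": 0, "dx": 0, "dy": 0, "dz": 0, "roll": 0},
    {"jaw": 0.34, "dx": 0, "dy": 0, "dz": 0, "roll": 0},
    {"jaw": 0.34, "dx": 0, "dy": 0, "dz": 0, "roll": 0},
    {"jaw": 0.34, "dx": 0, "dy": 0, "dz": 0.02, "roll": 0},
    {"jaw": 0.34, "dx": 0, "dy": 0, "dz": 0.04, "roll": 0},
    {"jaw": 0.34, "dx": 0, "dy": 0, "dz": 0.045, "roll": 0},
    {"jaw": 0.34, "dx": 0, "dy": -0.02, "dz": 0.03, "roll": 0},
  ],
)

```text
t: 46.1
eef_pos: [0.504, 0.3094, 0.1884]
ee_rot: [3.14, 0.002, -3.141]
force: [0.0, -0.2, -1.0]
width: 0.0296
gripper_force: 0.0
```

Emit:
servo_tool(
  moves=[
    {"jaw": 0.34, "dx": 0.001, "dy": -0.045, "dz": 0, "roll": 0},
    {"jaw": 0.34, "dx": 0.001, "dy": -0.05, "dz": 0, "roll": 0},
    {"jaw": 0.34, "dx": 0.002, "dy": -0.05, "dz": 0, "roll": 0},
    {"jaw": 0.34, "dx": 0.002, "dy": -0.05, "dz": 0, "roll": 0},
    {"jaw": 0.34, "dx": 0.002, "dy": -0.05, "dz": 0, "roll": 0},
    {"jaw": 0.34, "dx": 0.002, "dy": -0.035, "dz": 0, "roll": 0},
    {"jaw": 0.34, "dx": 0, "dy": -0.011, "dz": 0, "roll": 0},
    {"jaw": 0.34, "dx": 0, "dy": 0, "dz": -0.02, "roll": 0},
    {"jaw": 0.34, "dx": 0, "dy": 0, "dz": -0.03, "roll": 0},
    {"jaw": 0.34, "dx": 0, "dy": 0, "dz": 0, "roll": 0},
  ],
)

```text
t: 47.35
eef_pos: [0.512, 0.0172, 0.1343]
ee_rot: [-3.14, -0.004, 3.141]
force: [-0.1, -0.9, 0.5]
width: 0.0297
gripper_force: 0.0
```

```bash
python3 stud.py w6 "[(.514,.017),(.5146,.0695)]"
python3 - <<'E'
from h import *
p,d,X=cloud("top")
for c in((.503,.327),(.514,.017),(.5146,.0695)):
    q=X[(np.hypot(X[...,0]-c[0],X[...,1]-c[1])<.025)&(X[...,2]>.06)&(X[...,2]<.1)]; print(len(q),q.mean(0) if len(q) else 0,q[:,2].max() if len(q) else 0)
E
```

```text
47.35 [0.51200099 0.01723939 0.1343158 ] [-3.14039497 -0.00364241  3.14076083] 0.029654789739602522
[0.43787968 0.0174687  0.29399402]
472 [0.5111 0.0171 0.0829] 0.0919 272 [0.5061 0.0104 0.0879] [0.5207 0.0241 0.0919]
530 [0.5123 0.068  0.0817] 0.0915 278 [0.5073 0.0624 0.0875] [0.5214 0.077  0.0915]
0 0 0
0 0 0
0 0 0
```

Emit:
servo_tool(
  moves=[
    {"jaw": 0.34, "dx": 0.001, "dy": 0, "dz": -0.02, "roll": 0},
    {"jaw": 0.34, "dx": 0, "dy": 0, "dz": -0.025, "roll": 0},
    {"jaw": 0.34, "dx": 0, "dy": 0, "dz": -0.02, "roll": 0},
    {"jaw": 0.34, "dx": 0, "dy": 0, "dz": -0.0115, "roll": 0},
    {"jaw": 0.34, "dx": 0, "dy": 0, "dz": 0, "roll": 0},
    {"jaw": 0, "dx": 0, "dy": 0, "dz": 0, "roll": 0},
    {"jaw": 0, "dx": 0, "dy": 0, "dz": 0, "roll": 0},
    {"jaw": 0, "dx": 0, "dy": 0, "dz": 0, "roll": 0},
    {"jaw": 0, "dx": 0, "dy": 0, "dz": 0, "roll": 0},
    {"jaw": 0, "dx": 0, "dy": 0, "dz": 0, "roll": 0},
  ],
)

```text
t: 48.7
eef_pos: [0.5149, 0.0174, 0.0601]
ee_rot: [3.141, 0.001, 3.141]
force: [-1.3, 1.5, 5.2]
width: 0.0132
gripper_force: 30.0
```

Emit:
servo_tool(
  moves=[
    {"jaw": 0, "dx": -0.001, "dy": 0, "dz": 0.002, "roll": 0},
    {"jaw": 0, "dx": -0.0002, "dy": -0.012, "dz": 0, "roll": 0},
    {"jaw": 0, "dx": -0.0002, "dy": -0.018, "dz": 0, "roll": 0},
    {"jaw": 0, "dx": -0.0002, "dy": -0.02, "dz": 0, "roll": 0},
    {"jaw": 0, "dx": -0.0002, "dy": -0.02, "dz": 0, "roll": 0},
    {"jaw": 0, "dx": -0.0003, "dy": -0.02, "dz": 0, "roll": 0},
    {"jaw": 0, "dx": -0.0003, "dy": -0.02, "dz": 0, "roll": 0},
    {"jaw": 0, "dx": -0.0003, "dy": -0.012, "dz": 0, "roll": 0},
    {"jaw": 0, "dx": 0, "dy": -0.005, "dz": 0, "roll": 0},
    {"jaw": 0, "dx": 0, "dy": 0, "dz": 0, "roll": 0},
  ],
)

```text
t: 49.95
eef_pos: [0.5115, -0.11, 0.0613]
ee_rot: [3.142, -0.0, 3.14]
force: [-0.2, 1.4, -3.5]
width: 0.0131
gripper_force: 30.0
```

Emit:
servo_tool(
  moves=[
    {"jaw": 0, "dx": 0, "dy": -0.002, "dz": 0.02, "roll": 0},
    {"jaw": 0, "dx": 0, "dy": 0, "dz": 0.045, "roll": 0},
    {"jaw": 0, "dx": 0, "dy": 0, "dz": 0.045, "roll": 0},
    {"jaw": 0, "dx": 0, "dy": 0.02, "dz": 0.036, "roll": 0},
    {"jaw": 0, "dx": -0.01, "dy": 0.045, "dz": 0, "roll": 0},
    {"jaw": 0, "dx": -0.01, "dy": 0.05, "dz": 0, "roll": 0},
    {"jaw": 0, "dx": -0.01, "dy": 0.05, "dz": 0, "roll": 0},
    {"jaw": 0, "dx": -0.01, "dy": 0.05, "dz": 0, "roll": 0},
    {"jaw": 0, "dx": -0.01, "dy": 0.05, "dz": 0, "roll": 0},
    {"jaw": 0, "dx": -0.01, "dy": 0.05, "dz": 0, "roll": 0},
  ],
)

```text
t: 51.2
eef_pos: [0.4506, 0.2054, 0.2076]
ee_rot: [3.141, 0.0, -3.141]
force: [1.7, -0.2, -2.3]
width: 0.0133
gripper_force: 30.0
```

Emit:
servo_tool(
  moves=[
    {"jaw": 0, "dx": -0.01, "dy": 0.05, "dz": 0, "roll": 0},
    {"jaw": 0, "dx": -0.003, "dy": 0.04, "dz": 0, "roll": 0},
    {"jaw": 0, "dx": 0, "dy": 0.023, "dz": 0, "roll": 0},
    {"jaw": 0, "dx": 0, "dy": 0.004, "dz": -0.02, "roll": 0},
    {"jaw": 0, "dx": 0, "dy": 0, "dz": -0.04, "roll": 0},
    {"jaw": 0, "dx": 0, "dy": 0, "dz": -0.04, "roll": 0},
    {"jaw": 0, "dx": 0, "dy": 0, "dz": -0.025, "roll": 0},
    {"jaw": 0, "dx": 0, "dy": 0, "dz": -0.015, "roll": 0},
    {"jaw": 0, "dx": 0, "dy": 0, "dz": -0.008, "roll": 0},
    {"jaw": 0, "dx": 0, "dy": 0, "dz": 0, "roll": 0},
  ],
)

```text
t: 52.45
eef_pos: [0.4387, 0.3203, 0.0595]
ee_rot: [-3.141, 0.0, 3.141]
force: [-0.3, -0.2, -2.9]
width: 0.013
gripper_force: 30.0
```

Emit:
servo_tool(
  moves=[
    {"jaw": 0, "dx": 0, "dy": 0, "dz": -0.004, "roll": 0},
    {"jaw": 0, "dx": 0, "dy": 0, "dz": -0.002, "roll": 0},
    {"jaw": 0, "dx": 0, "dy": 0, "dz": -0.0005, "roll": 0},
    {"jaw": 0, "dx": 0, "dy": 0, "dz": 0, "roll": 0},
    {"jaw": 0.34, "dx": 0, "dy": 0, "dz": 0, "roll": 0},
    {"jaw": 0.34, "dx": 0, "dy": 0, "dz": 0, "roll": 0},
    {"jaw": 0.34, "dx": 0, "dy": 0, "dz": 0.02, "roll": 0},
    {"jaw": 0.34, "dx": 0, "dy": 0, "dz": 0.04, "roll": 0},
    {"jaw": 0.34, "dx": 0, "dy": 0, "dz": 0.045, "roll": 0},
    {"jaw": 0.34, "dx": 0.005, "dy": -0.02, "dz": 0.03, "roll": 0},
  ],
)

```text
t: 53.7
eef_pos: [0.4442, 0.3014, 0.1902]
ee_rot: [3.14, 0.002, -3.141]
force: [-0.2, 0.0, -0.8]
width: 0.0302
gripper_force: 0.0
```

Emit:
servo_tool(
  moves=[
    {"jaw": 0.34, "dx": 0.015, "dy": -0.045, "dz": 0, "roll": 0},
    {"jaw": 0.34, "dx": 0.015, "dy": -0.05, "dz": 0, "roll": 0},
    {"jaw": 0.34, "dx": 0.015, "dy": -0.05, "dz": 0, "roll": 0},
    {"jaw": 0.34, "dx": 0.015, "dy": -0.05, "dz": 0, "roll": 0},
    {"jaw": 0.34, "dx": 0.0105, "dy": -0.025, "dz": 0, "roll": 0},
    {"jaw": 0.34, "dx": 0, "dy": -0.0105, "dz": 0, "roll": 0},
    {"jaw": 0.34, "dx": 0, "dy": 0, "dz": -0.02, "roll": 0},
    {"jaw": 0.34, "dx": 0, "dy": 0, "dz": -0.03, "roll": 0},
    {"jaw": 0.34, "dx": 0, "dy": 0, "dz": 0, "roll": 0},
    {"jaw": 0.34, "dx": 0, "dy": 0, "dz": 0, "roll": 0},
  ],
)

```text
t: 54.95
eef_pos: [0.5146, 0.0703, 0.1389]
ee_rot: [3.142, 0.001, 3.142]
force: [-0.7, 0.8, 0.4]
width: 0.03
gripper_force: 0.0
```

```bash
python3 stud.py w7 "[(.5146,.0695),(.504,.328),(.4387,.3203)]"
```

```text
54.95 [0.51458707 0.07031793 0.1388595 ] [3.14154929e+00 9.31456941e-04 3.14156582e+00] 0.02995524929752393
[0.43912428 0.07015269 0.29712675]
449 [0.5123 0.0697 0.0831] 0.0918 265 [0.5073 0.0626 0.0878] [0.5217 0.0766 0.0918]
638 [0.5028 0.3225 0.0703] 0.084 93 [0.4981 0.319  0.0801] [0.5107 0.3267 0.084 ]
416 [0.4377 0.3142 0.0639] 0.0739 59 [0.4342 0.3106 0.0699] [0.4444 0.3181 0.0739]
```

Emit:
servo_tool(
  moves=[
    {"jaw": 0.34, "dx": 0, "dy": -0.0007, "dz": -0.02, "roll": 0},
    {"jaw": 0.34, "dx": 0, "dy": 0, "dz": -0.025, "roll": 0},
    {"jaw": 0.34, "dx": 0, "dy": 0, "dz": -0.02, "roll": 0},
    {"jaw": 0.34, "dx": 0, "dy": 0, "dz": -0.0145, "roll": 0},
    {"jaw": 0.34, "dx": 0, "dy": 0, "dz": 0, "roll": 0},
    {"jaw": 0, "dx": 0, "dy": 0, "dz": 0, "roll": 0},
    {"jaw": 0, "dx": 0, "dy": 0, "dz": 0, "roll": 0},
    {"jaw": 0, "dx": 0, "dy": 0, "dz": 0, "roll": 0},
    {"jaw": 0, "dx": 0, "dy": 0, "dz": 0, "roll": 0},
    {"jaw": 0, "dx": 0, "dy": 0, "dz": 0, "roll": 0},
  ],
)

```text
t: 56.25
eef_pos: [0.5146, 0.0693, 0.0591]
ee_rot: [3.141, 0.001, 3.141]
force: [-1.7, 0.3, 6.6]
width: 0.013
gripper_force: 30.0
```

Emit:
servo_tool(
  moves=[
    {"jaw": 0, "dx": -0.0003, "dy": 0, "dz": 0.002, "roll": 0},
    {"jaw": 0, "dx": -0.0003, "dy": -0.012, "dz": 0, "roll": 0},
    {"jaw": 0, "dx": -0.0003, "dy": -0.02, "dz": 0, "roll": 0},
    {"jaw": 0, "dx": -0.0003, "dy": -0.022, "dz": 0, "roll": 0},
    {"jaw": 0, "dx": -0.0003, "dy": -0.022, "dz": 0, "roll": 0},
    {"jaw": 0, "dx": -0.0003, "dy": -0.022, "dz": 0, "roll": 0},
    {"jaw": 0, "dx": -0.0003, "dy": -0.022, "dz": 0, "roll": 0},
    {"jaw": 0, "dx": -0.0003, "dy": -0.022, "dz": 0, "roll": 0},
    {"jaw": 0, "dx": -0.0003, "dy": -0.022, "dz": 0, "roll": 0},
    {"jaw": 0, "dx": 0, "dy": -0.016, "dz": 0, "roll": 0},
  ],
)

```text
t: 57.5
eef_pos: [0.5106, -0.1128, 0.06]
ee_rot: [-3.142, -0.001, 3.139]
force: [-0.2, 0.9, -2.5]
width: 0.0131
gripper_force: 30.0
```

Emit:
servo_tool(
  moves=[
    {"jaw": 0, "dx": 0, "dy": 0, "dz": 0.02, "roll": 0},
    {"jaw": 0, "dx": 0, "dy": 0, "dz": 0.045, "roll": 0},
    {"jaw": 0, "dx": 0, "dy": 0, "dz": 0.045, "roll": 0},
    {"jaw": 0, "dx": -0.005, "dy": 0.02, "dz": 0.036, "roll": 0},
    {"jaw": 0, "dx": -0.015, "dy": 0.045, "dz": 0, "roll": 0},
    {"jaw": 0, "dx": -0.018, "dy": 0.05, "dz": 0, "roll": 0},
    {"jaw": 0, "dx": -0.018, "dy": 0.05, "dz": 0, "roll": 0},
    {"jaw": 0, "dx": -0.018, "dy": 0.05, "dz": 0, "roll": 0},
    {"jaw": 0, "dx": -0.018, "dy": 0.05, "dz": 0, "roll": 0},
    {"jaw": 0, "dx": -0.018, "dy": 0.05, "dz": 0, "roll": 0},
  ],
)

```text
t: 58.75
eef_pos: [0.4006, 0.2049, 0.2064]
ee_rot: [3.141, 0.0, 3.14]
force: [1.6, 0.2, -1.8]
width: 0.0133
gripper_force: 30.0
```

Emit:
servo_tool(
  moves=[
    {"jaw": 0, "dx": -0.018, "dy": 0.05, "dz": 0, "roll": 0},
    {"jaw": 0, "dx": -0.0086, "dy": 0.038, "dz": 0, "roll": 0},
    {"jaw": 0, "dx": 0, "dy": 0.018, "dz": 0, "roll": 0},
    {"jaw": 0, "dx": 0, "dy": 0.004, "dz": -0.02, "roll": 0},
    {"jaw": 0, "dx": 0, "dy": 0, "dz": -0.04, "roll": 0},
    {"jaw": 0, "dx": 0, "dy": 0, "dz": -0.04, "roll": 0},
    {"jaw": 0, "dx": 0, "dy": 0, "dz": -0.025, "roll": 0},
    {"jaw": 0, "dx": 0, "dy": 0, "dz": -0.015, "roll": 0},
    {"jaw": 0, "dx": 0, "dy": 0, "dz": -0.007, "roll": 0},
    {"jaw": 0, "dx": 0, "dy": 0, "dz": 0, "roll": 0},
  ],
)

```text
t: 60.0
eef_pos: [0.3751, 0.3135, 0.0592]
ee_rot: [-3.141, -0.0, 3.14]
force: [0.3, 0.8, -2.2]
width: 0.0132
gripper_force: 30.0
```

Emit:
servo_tool(
  moves=[
    {"jaw": 0, "dx": 0, "dy": 0, "dz": -0.004, "roll": 0},
    {"jaw": 0, "dx": 0, "dy": 0, "dz": -0.0025, "roll": 0},
    {"jaw": 0, "dx": 0, "dy": 0, "dz": -0.0005, "roll": 0},
    {"jaw": 0, "dx": 0, "dy": 0, "dz": 0, "roll": 0},
    {"jaw": 0.34, "dx": 0, "dy": 0, "dz": 0, "roll": 0},
    {"jaw": 0.34, "dx": 0, "dy": 0, "dz": 0, "roll": 0},
    {"jaw": 0.34, "dx": 0, "dy": 0, "dz": 0.02, "roll": 0},
    {"jaw": 0.34, "dx": 0, "dy": 0, "dz": 0.04, "roll": 0},
    {"jaw": 0.34, "dx": 0, "dy": 0, "dz": 0.045, "roll": 0},
    {"jaw": 0.34, "dx": 0.005, "dy": -0.02, "dz": 0.04, "roll": 0},
  ],
)

```text
t: 61.25
eef_pos: [0.38, 0.2948, 0.1994]
ee_rot: [3.141, 0.001, -3.141]
force: [-0.0, -0.7, -0.8]
width: 0.0298
gripper_force: 0.0
```

Emit:
servo_tool(
  moves=[
    {"jaw": 0.34, "dx": 0.015, "dy": -0.045, "dz": 0.03, "roll": 0},
    {"jaw": 0.34, "dx": 0.015, "dy": -0.05, "dz": 0.03, "roll": 0},
    {"jaw": 0.34, "dx": 0.015, "dy": -0.05, "dz": 0.02, "roll": 0},
    {"jaw": 0.34, "dx": 0.015, "dy": -0.05, "dz": 0, "roll": 0},
    {"jaw": 0.34, "dx": 0.01, "dy": -0.05, "dz": 0, "roll": 0},
    {"jaw": 0.34, "dx": 0.01, "dy": -0.05, "dz": 0, "roll": 0},
    {"jaw": 0.34, "dx": 0, "dy": -0.05, "dz": 0, "roll": 0},
    {"jaw": 0.34, "dx": 0, "dy": -0.03, "dz": 0, "roll": 0},
    {"jaw": 0.34, "dx": 0, "dy": 0, "dz": 0, "roll": 0},
    {"jaw": 0.34, "dx": 0, "dy": 0, "dz": 0, "roll": 0},
  ],
)

```text
t: 62.5
eef_pos: [0.4598, -0.0808, 0.2775]
ee_rot: [3.141, 0.0, 3.14]
force: [-0.3, 0.8, 0.4]
width: 0.0297
gripper_force: 0.0
```

Run:
```python
from h import *
print(get_state()["t"],get_state()["eef_pos"])
a=[]
for n in("top","scene"):
    p,d,X=cloud(n); a.append(p)
    for c in((.503,.327),(.4387,.32),(.375,.3135)):
        q=X[(np.hypot(X[...,0]-c[0],X[...,1]-c[1])<.03)&(X[...,2]>.055)&(X[...,2]<.1)]; print(n,len(q),q.mean(0) if len(q) else 0,q[:,2].max() if len(q) else 0)
b=np.zeros((600,640,3),np.uint8); b[:400]=a[0]; b[400:,:]=a[1][130:330]; save(b,"c6.png")
```

```text
62.5 [ 0.45982314 -0.08084135  0.27746669]
top 49 [0.50075625 0.3259001  0.07731582] 0.08523164543506276
top 0 0 0
top 0 0 0
scene 63 [0.50529897 0.32769256 0.07387511] 0.08712231700344997
scene 59 [0.43961704 0.31945303 0.07341552] 0.08783747886530717
scene 52 [0.37689599 0.31351504 0.07470884] 0.08771921892003175
```

View pics/c6.png

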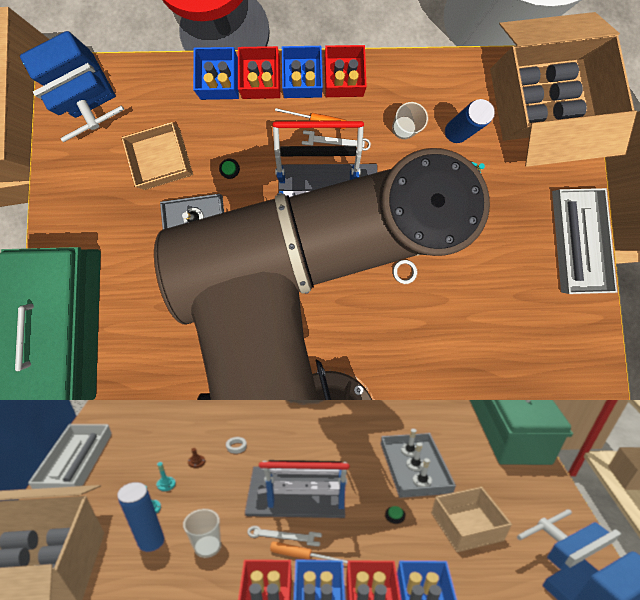

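All three joints stand upright in the tray, at about (410,450), (415,463) and (423,477) in the picture. The clamp is open and the other objects on the bench are where they were.

```bash
python3 -c "
from station import *
print(job_done())"
```

```text
the job is handed in; nothing more can be done
None
```

The job is handed in at about 62 s of the 210 s: all three good joints went into the slot and were clamped, the button was pressed to its stop, and the final picture shows the clamp open and all three joints upright in the tray (`job_done()` gave no verdict).

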